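Lock the cutting dies into the ratchet clamp frame

TASK

Get the patch-cutting frame ready: flip the direction lever on the ratchet to loosen and work the handle until the jaw stands wide open, then load every cutting die that lies on the table into a bay of its own, rib up and pressed down flush, in any order. Then flip the lever back to tighten and work the handle until the jaw holds the dies snug against the front stop, leaving the lever on tighten. Leave the pin tin and the thread spool that stands by itself near the robot where they are.

Things in the scene. Friction and masses are not known exactly. Their poses are not given: they have to be found in the camera images.
- frame: clamp frame fixed to the table: grey base plate 8 mm thick, own x -75 to +90 mm, y -134 to +271 mm. On it four open-topped bays side by side, the ratchet head at the left end (+y). Origin: table level under the middle of the bays; at yaw 0 x points away from the robot, y to the left; yawed up to 0.2 rad
- stop_mid (a point): middle of the front stop's inner face (frame x = -63 mm, nearest the robot), top edge. Bays run along x from here to the jaw, each 51 mm wide and 18 mm deep; walls 9 mm thick, their tops 26 mm above the table, flush with a seated die's board; walls between bays end at frame x = +10 mm
- axis (a point): on the vertical axis of the ratchet head (frame x 30, y 225 mm), 50 mm above the table, at the top of its gear housing (104 x 80 mm); above it the round hub of the handle, 68 mm wide, up to 78 mm; axes as the frame's
- handle (a joint): ratchet handle about its vertical axis, rad, -0.7 to 0.7 (stops), positive anticlockwise from above. At 0 it points along the frame's -x, to the robot; positive swings the knob to the bays. Stays where left. Flat steel arm, top 74 mm above the table. At the knob: about 1.5 N free-wheeling, 3.5 N driving the jaw; with the jaw at its stop or clamped it resists, its clutch creeping at about 10 N
- knob (a point): top of the upright black handle knob: a post 20 mm in diameter, 50 mm tall, top 124 mm above the table, 130 mm from the axis
- lever (a joint): direction lever, rad relative to the handle, -0.45 to 0.45 (stops), positive anticlockwise from above; starts on tighten, stays where left. At 0 it lies along the handle. Below -0.3 = loosen: handle swung anticlockwise drives the jaw open, clockwise free-wheels (jaw stays). Above +0.3 = tighten: handle swung clockwise drives the jaw closed, anticlockwise free-wheels
- lever_tip (a point): top of the upright black fin at the lever's end: 12 mm (radially) x 8 mm, 55 mm from the axis, top 114 mm above the table; the bar below it has its top at 90 mm. The lever turns on the handle's own axis above the hub and travels with the handle; 1.5 to 2.5 N sideways at the fin flips it while the handle stays; if it sticks halfway, ease the handle back 0.1 rad off its load first
- jaw (a joint): opening of the steel jaw bar at the far side of the bays, m: 0 closed (bay 80 mm long); starts at 0 to 0.006, too short for a die, 0.010 clamped on seated dies, 0.034 fully open (bay 114 mm). 15 mm per radian of driven handle swing: several strokes. A die may be put anywhere along its bay; the closing jaw pushes it to the front stop
- jaw_mid (a point): middle of the jaw's top edge on the face towards the dies, 30.5 mm above the table; the face is at frame x = 17 mm + jaw
- bay0 (a point): point on the floor of bay 0 of the frame, 8 mm above the table: where the origin of a die lies when the die is fully home (down on the bay floor and up against the front stop). Axes as the frame's. Bay 1 of 4 counted from the robot's right (bay0) to its left (bay3), 60 mm apart
- bay1 (a point): point on the floor of bay 1 of the frame, 8 mm above the table: where the origin of a die lies when the die is fully home (down on the bay floor and up against the front stop). Axes as the frame's. Bay 2 of 4 counted from the robot's right (bay0) to its left (bay3), 60 mm apart
- bay2 (a point): point on the floor of bay 2 of the frame, 8 mm above the table: where the origin of a die lies when the die is fully home (down on the bay floor and up against the front stop). Axes as the frame's. Bay 3 of 4 counted from the robot's right (bay0) to its left (bay3), 60 mm apart
- bay3 (a point): point on the floor of bay 3 of the frame, 8 mm above the table: where the origin of a die lies when the die is fully home (down on the bay floor and up against the front stop). Axes as the frame's. Bay 4 of 4 counted from the robot's right (bay0) to its left (bay3), 60 mm apart
- die0: cutting die: plywood board 90 x 48 x 18 mm (long along its x) with a dark wooden grip rib upright on its middle, 60 mm long (x), 12 mm thick (y), 30 mm tall; 48 mm high in all, 0.13 kg. Origin: centre of the underside. Ends alike, all dies the same, told apart only by place; lies on the table to the robot's right; may be absent
- die1: cutting die: plywood board 90 x 48 x 18 mm (long along its x) with a dark wooden grip rib upright on its middle, 60 mm long (x), 12 mm thick (y), 30 mm tall; 48 mm high in all, 0.13 kg. Origin: centre of the underside. Ends alike, all dies the same, told apart only by place; lies on the table to the robot's right; may be absent
- die2: cutting die: plywood board 90 x 48 x 18 mm (long along its x) with a dark wooden grip rib upright on its middle, 60 mm long (x), 12 mm thick (y), 30 mm tall; 48 mm high in all, 0.13 kg. Origin: centre of the underside. Ends alike, all dies the same, told apart only by place; lies on the table to the robot's right; may be absent
- die3: cutting die: plywood board 90 x 48 x 18 mm (long along its x) with a dark wooden grip rib upright on its middle, 60 mm long (x), 12 mm thick (y), 30 mm tall; 48 mm high in all, 0.13 kg. Origin: centre of the underside. Ends alike, all dies the same, told apart only by place; lies on the table to the robot's right; may be absent
- spool_b: pale lilac thread spool with white ends standing alone near the robot, 33 mm in diameter, 36 mm tall; bystander, origin at the centre of its underside
- pin_tin: round metal tin, 60 mm in diameter, 60 mm high, beyond the ratchet to the left; bystander, origin at the centre of its underside

How it is judged:
On the way, in this order (a step that is already met when the one before it is completed fails the run):
1. the direction lever is flipped to loosen (below -0.3 rad) (value of joint lever below -0.3 rad), for 0.2 s.
2. the jaw is worked open (24 mm or more) (value of joint jaw above 0.024 m), for 0.2 s.
3. every die lies flat on the floor of a bay of its own (((horizontal distance between die0 and bay0 below 0.022 m and z of die0 in the frame of bay0 between -0.003 and 0.003 m and y of die0 in the frame of bay0 between -0.004 and 0.004 m and angle between the x axis of die0 and the x axis of frame, either way round below 0.07 rad and angle between die0's own z axis and vertical below 0.06 rad) or (horizontal distance between die0 and bay1 below 0.022 m and z of die0 in the frame of bay1 between -0.003 and 0.003 m and y of die0 in the frame of bay1 between -0.004 and 0.004 m and angle between the x axis of die0 and the x axis of frame, either way round below 0.07 rad and angle between die0's own z axis and vertical below 0.06 rad) or (horizontal distance between die0 and bay2 below 0.022 m and z of die0 in the frame of bay2 between -0.003 and 0.003 m and y of die0 in the frame of bay2 between -0.004 and 0.004 m and angle between the x axis of die0 and the x axis of frame, either way round below 0.07 rad and angle between die0's own z axis and vertical below 0.06 rad) or (horizontal distance between die0 and bay3 below 0.022 m and z of die0 in the frame of bay3 between -0.003 and 0.003 m and y of die0 in the frame of bay3 between -0.004 and 0.004 m and angle between the x axis of die0 and the x axis of frame, either way round below 0.07 rad and angle between die0's own z axis and vertical below 0.06 rad)) and ((horizontal distance between die1 and bay0 below 0.022 m and z of die1 in the frame of bay0 between -0.003 and 0.003 m and y of die1 in the frame of bay0 between -0.004 and 0.004 m and angle between the x axis of die1 and the x axis of frame, either way round below 0.07 rad and angle between die1's own z axis and vertical below 0.06 rad) or (horizontal distance between die1 and bay1 below 0.022 m and z of die1 in the frame of bay1 between -0.003 and 0.003 m and y of die1 in the frame of bay1 between -0.004 and 0.004 m and angle between the x axis of die1 and the x axis of frame, either way round below 0.07 rad and angle between die1's own z axis and vertical below 0.06 rad) or (horizontal distance between die1 and bay2 below 0.022 m and z of die1 in the frame of bay2 between -0.003 and 0.003 m and y of die1 in the frame of bay2 between -0.004 and 0.004 m and angle between the x axis of die1 and the x axis of frame, either way round below 0.07 rad and angle between die1's own z axis and vertical below 0.06 rad) or (horizontal distance between die1 and bay3 below 0.022 m and z of die1 in the frame of bay3 between -0.003 and 0.003 m and y of die1 in the frame of bay3 between -0.004 and 0.004 m and angle between the x axis of die1 and the x axis of frame, either way round below 0.07 rad and angle between die1's own z axis and vertical below 0.06 rad)) and ((horizontal distance between die2 and bay0 below 0.022 m and z of die2 in the frame of bay0 between -0.003 and 0.003 m and y of die2 in the frame of bay0 between -0.004 and 0.004 m and angle between the x axis of die2 and the x axis of frame, either way round below 0.07 rad and angle between die2's own z axis and vertical below 0.06 rad) or (horizontal distance between die2 and bay1 below 0.022 m and z of die2 in the frame of bay1 between -0.003 and 0.003 m and y of die2 in the frame of bay1 between -0.004 and 0.004 m and angle between the x axis of die2 and the x axis of frame, either way round below 0.07 rad and angle between die2's own z axis and vertical below 0.06 rad) or (horizontal distance between die2 and bay2 below 0.022 m and z of die2 in the frame of bay2 between -0.003 and 0.003 m and y of die2 in the frame of bay2 between -0.004 and 0.004 m and angle between the x axis of die2 and the x axis of frame, either way round below 0.07 rad and angle between die2's own z axis and vertical below 0.06 rad) or (horizontal distance between die2 and bay3 below 0.022 m and z of die2 in the frame of bay3 between -0.003 and 0.003 m and y of die2 in the frame of bay3 between -0.004 and 0.004 m and angle between the x axis of die2 and the x axis of frame, either way round below 0.07 rad and angle between die2's own z axis and vertical below 0.06 rad)) and ((horizontal distance between die3 and bay0 below 0.022 m and z of die3 in the frame of bay0 between -0.003 and 0.003 m and y of die3 in the frame of bay0 between -0.004 and 0.004 m and angle between the x axis of die3 and the x axis of frame, either way round below 0.07 rad and angle between die3's own z axis and vertical below 0.06 rad) or (horizontal distance between die3 and bay1 below 0.022 m and z of die3 in the frame of bay1 between -0.003 and 0.003 m and y of die3 in the frame of bay1 between -0.004 and 0.004 m and angle between the x axis of die3 and the x axis of frame, either way round below 0.07 rad and angle between die3's own z axis and vertical below 0.06 rad) or (horizontal distance between die3 and bay2 below 0.022 m and z of die3 in the frame of bay2 between -0.003 and 0.003 m and y of die3 in the frame of bay2 between -0.004 and 0.004 m and angle between the x axis of die3 and the x axis of frame, either way round below 0.07 rad and angle between die3's own z axis and vertical below 0.06 rad) or (horizontal distance between die3 and bay3 below 0.022 m and z of die3 in the frame of bay3 between -0.003 and 0.003 m and y of die3 in the frame of bay3 between -0.004 and 0.004 m and angle between the x axis of die3 and the x axis of frame, either way round below 0.07 rad and angle between die3's own z axis and vertical below 0.06 rad))), for 0.3 s.
4. the lever is back on tighten (above +0.3 rad) and the jaw is closed on the dies (opening under 12 mm) (value of joint lever above 0.3 rad and value of joint jaw below 0.012 m), for 0.2 s.
At the end, for the whole second after the job is handed in: Every die present lies in a bay, within 6 mm of fully home (4 mm across the bay), underside within 3 mm of the bay floor, square to the frame within 0.07 rad and level; the jaw is closed on them (opening under 12 mm, nominal 10), the lever is on tighten (above +0.3 rad), and the dies are at rest (all of step 4 and ((horizontal distance between die0 and bay0 below 0.006 m and z of die0 in the frame of bay0 between -0.003 and 0.003 m and y of die0 in the frame of bay0 between -0.004 and 0.004 m and angle between the x axis of die0 and the x axis of frame, either way round below 0.07 rad and angle between die0's own z axis and vertical below 0.06 rad) or (horizontal distance between die0 and bay1 below 0.006 m and z of die0 in the frame of bay1 between -0.003 and 0.003 m and y of die0 in the frame of bay1 between -0.004 and 0.004 m and angle between the x axis of die0 and the x axis of frame, either way round below 0.07 rad and angle between die0's own z axis and vertical below 0.06 rad) or (horizontal distance between die0 and bay2 below 0.006 m and z of die0 in the frame of bay2 between -0.003 and 0.003 m and y of die0 in the frame of bay2 between -0.004 and 0.004 m and angle between the x axis of die0 and the x axis of frame, either way round below 0.07 rad and angle between die0's own z axis and vertical below 0.06 rad) or (horizontal distance between die0 and bay3 below 0.006 m and z of die0 in the frame of bay3 between -0.003 and 0.003 m and y of die0 in the frame of bay3 between -0.004 and 0.004 m and angle between the x axis of die0 and the x axis of frame, either way round below 0.07 rad and angle between die0's own z axis and vertical below 0.06 rad)) and ((horizontal distance between die1 and bay0 below 0.006 m and z of die1 in the frame of bay0 between -0.003 and 0.003 m and y of die1 in the frame of bay0 between -0.004 and 0.004 m and angle between the x axis of die1 and the x axis of frame, either way round below 0.07 rad and angle between die1's own z axis and vertical below 0.06 rad) or (horizontal distance between die1 and bay1 below 0.006 m and z of die1 in the frame of bay1 between -0.003 and 0.003 m and y of die1 in the frame of bay1 between -0.004 and 0.004 m and angle between the x axis of die1 and the x axis of frame, either way round below 0.07 rad and angle between die1's own z axis and vertical below 0.06 rad) or (horizontal distance between die1 and bay2 below 0.006 m and z of die1 in the frame of bay2 between -0.003 and 0.003 m and y of die1 in the frame of bay2 between -0.004 and 0.004 m and angle between the x axis of die1 and the x axis of frame, either way round below 0.07 rad and angle between die1's own z axis and vertical below 0.06 rad) or (horizontal distance between die1 and bay3 below 0.006 m and z of die1 in the frame of bay3 between -0.003 and 0.003 m and y of die1 in the frame of bay3 between -0.004 and 0.004 m and angle between the x axis of die1 and the x axis of frame, either way round below 0.07 rad and angle between die1's own z axis and vertical below 0.06 rad)) and ((horizontal distance between die2 and bay0 below 0.006 m and z of die2 in the frame of bay0 between -0.003 and 0.003 m and y of die2 in the frame of bay0 between -0.004 and 0.004 m and angle between the x axis of die2 and the x axis of frame, either way round below 0.07 rad and angle between die2's own z axis and vertical below 0.06 rad) or (horizontal distance between die2 and bay1 below 0.006 m and z of die2 in the frame of bay1 between -0.003 and 0.003 m and y of die2 in the frame of bay1 between -0.004 and 0.004 m and angle between the x axis of die2 and the x axis of frame, either way round below 0.07 rad and angle between die2's own z axis and vertical below 0.06 rad) or (horizontal distance between die2 and bay2 below 0.006 m and z of die2 in the frame of bay2 between -0.003 and 0.003 m and y of die2 in the frame of bay2 between -0.004 and 0.004 m and angle between the x axis of die2 and the x axis of frame, either way round below 0.07 rad and angle between die2's own z axis and vertical below 0.06 rad) or (horizontal distance between die2 and bay3 below 0.006 m and z of die2 in the frame of bay3 between -0.003 and 0.003 m and y of die2 in the frame of bay3 between -0.004 and 0.004 m and angle between the x axis of die2 and the x axis of frame, either way round below 0.07 rad and angle between die2's own z axis and vertical below 0.06 rad)) and ((horizontal distance between die3 and bay0 below 0.006 m and z of die3 in the frame of bay0 between -0.003 and 0.003 m and y of die3 in the frame of bay0 between -0.004 and 0.004 m and angle between the x axis of die3 and the x axis of frame, either way round below 0.07 rad and angle between die3's own z axis and vertical below 0.06 rad) or (horizontal distance between die3 and bay1 below 0.006 m and z of die3 in the frame of bay1 between -0.003 and 0.003 m and y of die3 in the frame of bay1 between -0.004 and 0.004 m and angle between the x axis of die3 and the x axis of frame, either way round below 0.07 rad and angle between die3's own z axis and vertical below 0.06 rad) or (horizontal distance between die3 and bay2 below 0.006 m and z of die3 in the frame of bay2 between -0.003 and 0.003 m and y of die3 in the frame of bay2 between -0.004 and 0.004 m and angle between the x axis of die3 and the x axis of frame, either way round below 0.07 rad and angle between die3's own z axis and vertical below 0.06 rad) or (horizontal distance between die3 and bay3 below 0.006 m and z of die3 in the frame of bay3 between -0.003 and 0.003 m and y of die3 in the frame of bay3 between -0.004 and 0.004 m and angle between the x axis of die3 and the x axis of frame, either way round below 0.07 rad and angle between die3's own z axis and vertical below 0.06 rad)) and linear speed of each of die0, die1, die2, die3 below 0.02 m/s); the robot touches nothing.
It fails at once if the pin tin or the lone thread spool is shifted more than 50 mm (distance of any of spool_b, pin_tin from where it was at the start of the episode above 0.05 m).
Of die0, die1, die2, die3 only 2 to 4 are there at a start; the rules pass over those that are not, and their reading is None.
At some moment in a run one of die0, die1, die2, die3 may be knocked a few centimetres aside while the robot is not near it.
Once in a run the grip may slacken for a moment while it holds something.
It also fails if it takes over 210 s, if anything falls off the work surface, if the arm or the gripper's body presses on something with over 40 N, if the wrist force passes 120 N, or if a joint passes its speed limit or range.

ROBOT

A 6-joint arm with a two-finger parallel gripper is mounted at the origin on the work surface. World frame = base frame: x ahead of the robot, y to its left, z up, the work surface at z = 0. Lengths are in m, angles in rad, forces in N, time in s.
With the tool pointing down it reaches from about 0.35 to 0.775 m from the base axis. Payload 7.3 kg.
Tool frame: the origin (TCP) lies at the centre of the arm's flange, where the gripper is bolted on; the fingertips stand 178 mm ahead of it and the grasp point (between the pads) lies 159 mm ahead of it; z points along the fingers, y is the line along which they close (so a half turn about z gives the same grasp; the last joint's range is limited). The gripper opens to 92 mm and grips with 3 to 60 N. Pads are 19 mm wide; open, the fingers measure 130 mm over their backs; the gripper's body (75 mm by 190 mm) begins 47 mm behind the grasp point.
Start: joints at [-1.43, 0.342, 1.524, -0, 1.275, -0.146], TCP at [0.149, -0.504, 0.405] pointing down, gripper open.
Joint ranges: [-2.53, 2.53], [-0.77, 2.02], [0.04, 2.7], [-1, 4.14], [0.28, 2.66], [-3.11, 3.11]. Speed limits (rad/s): [2.57, 2.57, 3.14, 3.14, 3.14, 3.14].

INTERFACE

Orientations are given as [roll, pitch, yaw] about the fixed x, y, z axes, in that order (R = Rz(yaw) Ry(pitch) Rx(roll)).
In Python, from cell import robot gives the robot as it stands.
- The arm moves only by the shell command python3 drive.py FILE [OPENING] [FORCE], which reads ROWS from the file FILE. ROWS is 1 to 8 rows, parted by semicolons, with the numbers parted by spaces; each row has 6 numbers: dx, dy, dz in m, then a rotation vector rx, ry, rz in rad; each row shifts and turns the commanded pose from where the row before left it, along the tool's axes as they then stand; what a row does not reach is not made up. A row lasts 1/12 s, in which the tool goes at most 0.0417 m and 0.125 rad, less where a joint would pass 70% of its speed; a pose out of reach is approached as far as the arm can. OPENING is the finger opening in m, set as the command begins (- or left out keeps the last). The fingers move at their own pace and stop on an object; FORCE is the grip in N (left out, the last holds). Time passes only in rows, so rows that do not move let the fingers close. It prints the time, the measured TCP pose, the force, the opening and the grip force at its end. Input that does not fit is refused with a message, and nothing moves.
- robot.observe(): the state, without advancing time (a new reading comes with each control period).
- robot.read_camera(name): name is "side" or "top" or "wrist"; returns a dict with "image" (400x640x3 uint8, red, green, blue), "fx", "fy", "cx", "cy" (pixels), "pose" (4x4, takes a point from camera to world coordinates). Camera axes: x right, y down, z forward; pixel columns grow to the right and rows downward; lengths in m; the calibration is good to about 2 mm. A picture is of the moment at which its call begins. There is no depth.
- robot.hand_in(): hands the job in; it is judged then, once.
The state is a dict: "time": time; "qpos": joint angles; "qvel": joint speeds; "joint_efforts": joint torques, N m; "tool_pos": TCP position; "tool_rot": TCP orientation; "contact_force": force on the tool from outside, world axes, zero at the start; "torque": the same for the moment, N m; "opening": finger opening in m; "grip_force": force on a finger pad.
Only numpy, scipy, OpenCV 4.12 (cv2) and the standard library are available. Lean on these libraries where they do the work, as an engineer would, in place of code of your own. Each camera call takes 0.05 s, during which the arm holds its last target. There are 200 camera calls.

## Working session

There is one attempt and no reset: what is moved stays moved. The work goes in short steps, Python scripts to look and compute and a shell command to move; the robot and the scene stay as the last step left them, time stands still between calls to the robot, and variables do not carry over. Pictures are saved under pics/ and viewed, at most 14 in all, crops included, and the job is handed in when it is done.

```bash
ls; mkdir -p pics; python3 - <<'E'
from cell import robot
import cv2
for n in ("top","side"):
    c=robot.read_camera(n); cv2.imwrite(f"pics/{n}0.png",c["image"][:,:,::-1]); print(n,c["fx"],c["cx"],c["cy"],c["pose"].round(3).tolist())
print(robot.observe())
E
```

```text
cell.py
drive.py
pics
top 381.0373652884178 332.30833360447 198.1456173362617 [[-0.026, -0.995, 0.096, 0.343], [-1.0, 0.026, 0.001, 0.026], [-0.003, -0.096, -0.995, 1.327], [0.0, 0.0, 0.0, 1.0]]
side 454.12266047354876 321.7678861604735 196.61126171624585 [[-0.816, -0.454, 0.357, 0.028], [-0.577, 0.63, -0.519, 0.683], [0.011, -0.63, -0.777, 1.09], [0.0, 0.0, 0.0, 1.0]]
{'time': 0.1, 'qpos': array([-1.43001376e+00,  3.42686765e-01,  1.52486977e+00, -9.91770901e-06,
        1.27539733e+00, -1.46015049e-01]), 'qvel': array([-1.66005366e-03,  5.47848590e-04, -2.44263708e-03, -2.08492125e-04,
       -1.78324910e-04,  9.76934756e-05]), 'joint_efforts': array([ 1.50513693e-03, -4.32006776e+01, -2.44692189e+01,  7.19453604e-02,
        5.25599916e-02, -4.16430453e-05]), 'tool_pos': array([ 0.14851158, -0.50345371,  0.40411484]), 'tool_rot': array([-3.14024454e+00, -1.88669215e-04,  2.86800383e-01]), 'contact_force': array([-1.13713198,  0.36059289, -0.44297677]), 'torque': array([ 0.01220296, -0.02711371,  0.03380068]), 'grip_force': 0.0, 'opening': 0.09190545989907005}
```
View pics/top0.png

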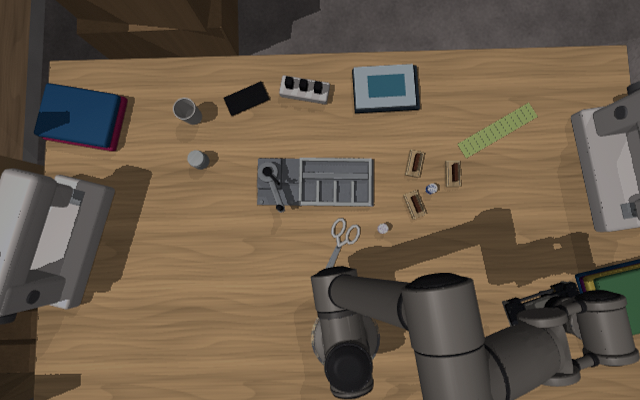

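View pics/side0.png

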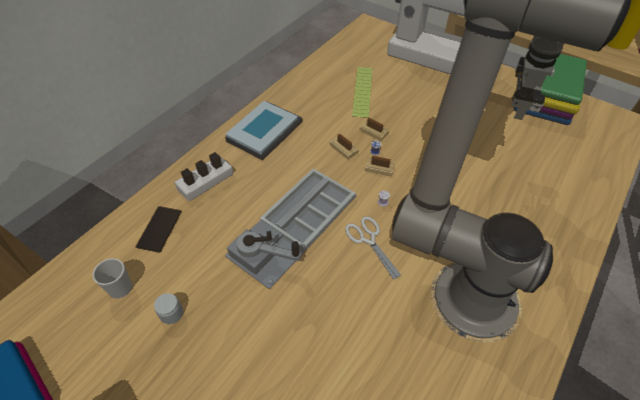

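Top view: frame at (257–374, 157–207), three dies at (415,163), (453,173) and (415,205), a blue decoy spool at (432,188), the lone spool at (383,229) and the tin at (197,159). I'll zoom in next.

```bash
cat > h.py <<'E'
import numpy as np, cv2
from cell import robot
def cast(c,uv,z):
    uv=np.atleast_2d(np.asarray(uv,float)); d=np.c_[(uv[:,0]-c["cx"])/c["fx"],(uv[:,1]-c["cy"])/c["fy"],np.ones(len(uv))]@c["pose"][:3,:3].T
    o=c["pose"][:3,3]; return o+d*((z-o[2])/d[:,2])[:,None]
def proj(c,p):
    q=(np.atleast_2d(p)-c["pose"][:3,3])@c["pose"][:3,:3]
    return np.c_[q[:,0]/q[:,2]*c["fx"]+c["cx"],q[:,1]/q[:,2]*c["fy"]+c["cy"]]
def tri(c1,u1,c2,u2):
    def ray(c,u): 
        d=c["pose"][:3,:3]@np.array([(u[0]-c["cx"])/c["fx"],(u[1]-c["cy"])/c["fy"],1]); return c["pose"][:3,3],d/np.linalg.norm(d)
    o1,d1=ray(c1,u1);o2,d2=ray(c2,u2)
    s=np.linalg.lstsq(np.c_[d1,-d2],o2-o1,rcond=None)[0]; a=o1+s[0]*d1;b=o2+s[1]*d2
    return (a+b)/2,np.linalg.norm(a-b)
def crop(im,x0,y0,x1,y1,k,name):
    cv2.imwrite(name,cv2.resize(im[y0:y1,x0:x1,::-1],None,fx=k,fy=k,interpolation=cv2.INTER_CUBIC))
E
python3 - <<'E'
from h import *
t=robot.read_camera("top"); s=robot.read_camera("side")
crop(t["image"],250,145,410,245,5,"pics/tc.png"); crop(s["image"],220,110,420,290,4-.8,"pics/s.png")
crop(s["image"],220,160,370,290,5,"pics/sc.png")
hsv=cv2.cvtColor(t["image"],cv2.COLOR_RGB2HSV)
# dies: dark rib & board in region
for (x,y) in [(415,163),(453,173),(415,205)]:
    print(t["image"][y-14:y+15:3,x-12:x+13:4].tolist()[4])
E
```

```text
[[140, 113, 81], [103, 84, 61], [150, 127, 95], [56, 32, 22], [78, 66, 49], [81, 65, 46], [130, 104, 75]]
[[139, 111, 81], [87, 73, 54], [138, 116, 86], [26, 13, 7], [64, 41, 30], [90, 72, 52], [138, 111, 81]]
[[142, 115, 83], [144, 131, 109], [139, 117, 88], [60, 34, 24], [77, 66, 50], [90, 72, 51], [140, 112, 82]]
```

View pics/tc.png

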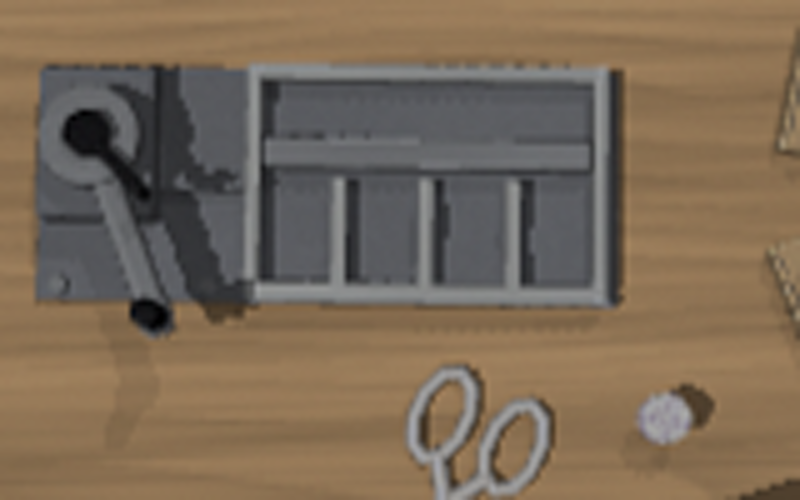

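View pics/sc.png

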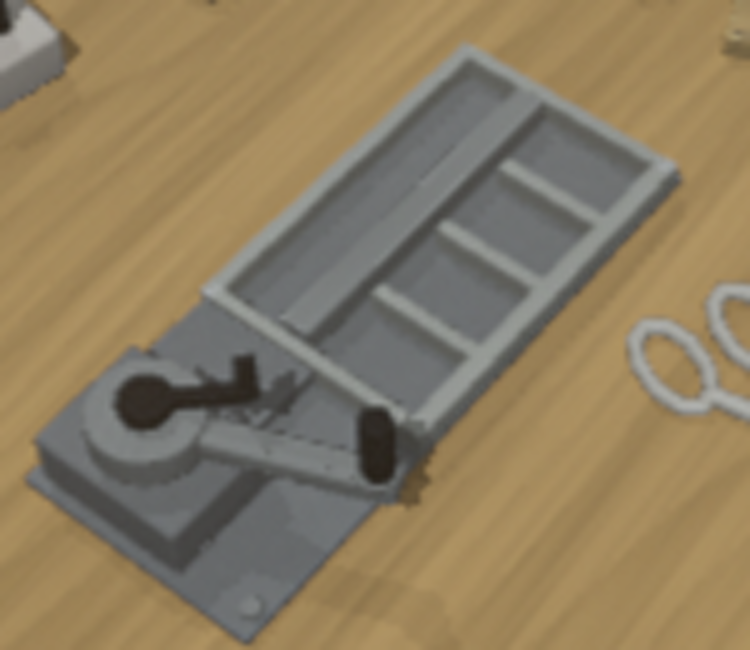

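The top crop shows three divider walls at x≈339, 426 and 513 px, the hub at (88,132) and the knob at (150,315). The lever fin at (145,190) is on the bay side. The side crop agrees. Next are coarse world positions.

```bash
python3 - <<'E'
from h import *
t=robot.read_camera("top"); s=robot.read_camera("side"); w=robot.read_camera("wrist")
T=lambda p:[250+p[0]/5-.4,145+p[1]/5-.4]; S=lambda p:[220+p[0]/5-.4,160+p[1]/5-.4]
P=cast(t,[T(p) for p in [(338,232),(425,232),(512,232),(300,293),(560,297)]],.026); print(P.round(4))
print("frontyaw",np.arctan2(-(P[3]-P[4])[0],(P[3]-P[4])[1]), np.arctan2(-(P[0]-P[2])[0],(P[0]-P[2])[1]))
for n,a,b in [("knob",(149,312),(376,410)),("fin",(146,188),(244,357)),("lev hub",(86,132),(142,400))]:
    print(n,tri(t,T(a),s,S(b)))
print("spool",cast(t,T((665,418)),.036))
print("wrist pose",w["fx"],w["pose"].round(3).tolist())
# dies: rib dark mask
im=t["image"].astype(int); m=((im.max(2)<75)&(im[:,:,0]>im[:,:,2]*1.5)).astype(np.uint8); m[:,:395]=0;m[:,475:]=0;m[:140]=0;m[225:]=0
n,l,st,ce=cv2.connectedComponentsWithStats(m)
for i in range(1,n):
    if st[i,4]>15:
        r=cv2.minAreaRect(np.argwhere(l==i)[:,::-1].astype(np.float32)); print(r, cast(t,r[0],.048).round(3))
np.set_printoptions(suppress=True)
E
```

```text
[[ 0.4949  0.0788  0.026 ]
 [ 0.4933  0.019   0.026 ]
 [ 0.4917 -0.0408  0.026 ]
 [ 0.4535  0.1057  0.026 ]
 [ 0.4461 -0.0723  0.026 ]]
frontyaw -0.04189872504453251 -0.02657521008054238
knob (array([0.43839042, 0.197011  , 0.12559564]), np.float64(0.006510600445816868))
fin (array([0.52131175, 0.20125346, 0.10714324]), np.float64(0.009064854952722533))
lev hub (array([0.56152683, 0.24294102, 0.08289838]), np.float64(0.005282471050277298))
spool [[ 0.36145869 -0.13963321  0.036     ]]
wrist pose 276.7596991297835 [[0.283, -0.923, -0.261, 0.218], [-0.959, -0.272, -0.076, -0.483], [-0.0, 0.272, -0.962, 0.385], [0.0, 0.0, 0.0, 1.0]]
((416.3077087402344, 161.9615478515625), (6.079599380493164, 19.023263931274414), 11.309932708740234) [[ 0.583 -0.261  0.048]]
((455.5, 172.0), (18.0, 7.0), 90.0) [[ 0.545 -0.393  0.048]]
((415.96826171875, 203.51461791992188), (17.111541748046875, 6.355715751647949), 65.224853515625) [[ 0.441 -0.254  0.048]]
```

Coarse measurements are consistent: axis ≈(0.557, 0.243), knob radius 0.128, lever about +0.49 from the handle. I'll move over the dies and then the frame for close wrist views.

```bash
echo '0 0 0 0 0 0.0956;0 0 0 0 0 0.0956;0 0 0 0 0 0.0956' > next.json && python3 drive.py next.json 0.05 20
echo '0.035 -0.025 0 0 0 0;0.035 -0.025 0 0 0 0;0.035 -0.025 0 0 0 0;0.035 -0.025 0 0 0 0;0.035 -0.025 0 0 0 0;0.035 -0.025 0 0 0 0;0.035 -0.025 0 0 0 0;0 0 0 0 0 0' > next.json && python3 drive.py next.json
python3 - <<'E'
from h import *
import pickle
w=robot.read_camera("wrist"); pickle.dump(w,open("w1.pkl","wb")); cv2.imwrite("pics/w1.png",w["image"][:,:,::-1])
E
echo '0.005 -0.04 0 0 0 0;0.005 -0.04 0 0 0 0;0.005 -0.04 0 0 0 0;0.005 -0.04 0 0 0 0;0.005 -0.04 0 0 0 0;0.005 -0.04 0 0 0 0;0.005 -0.04 0 0 0 0;0.005 -0.04 0 0 0 0' > next.json && python3 drive.py next.json
echo '0.005 -0.04 0 0 0 0;0.005 -0.04 0 0 0 0;0.005 -0.04 0 0 0 0;0 0 0 0 0 0;0 0 0 0 0 0' > next.json && python3 drive.py next.json
python3 - <<'E'
from h import *
import pickle
w=robot.read_camera("wrist"); pickle.dump(w,open("w2.pkl","wb")); cv2.imwrite("pics/w2.png",w["image"][:,:,::-1])
E
```

```text
time: 0.6
tool_pos: [0.1485, -0.5035, 0.4047]
tool_rot: [-3.142, -0.0, -0.005]
contact_force: [-0.5, 0.4, 0.6]
opening: 0.0764
grip_force: 0.0
time: 1.27
tool_pos: [0.3903, -0.3298, 0.4048]
tool_rot: [-3.14, -0.002, 0.006]
contact_force: [-1.0, 0.3, -0.4]
opening: 0.05
grip_force: 0.0
time: 1.98
tool_pos: [0.4254, -0.0133, 0.4049]
tool_rot: [3.141, -0.0, -0.002]
contact_force: [0.5, -0.9, 0.3]
opening: 0.0503
grip_force: 0.0
time: 2.4
tool_pos: [0.4408, 0.1068, 0.4046]
tool_rot: [3.141, 0.0, 0.003]
contact_force: [-0.4, -0.8, 0.0]
opening: 0.0499
grip_force: 0.0
```

View pics/w1.png

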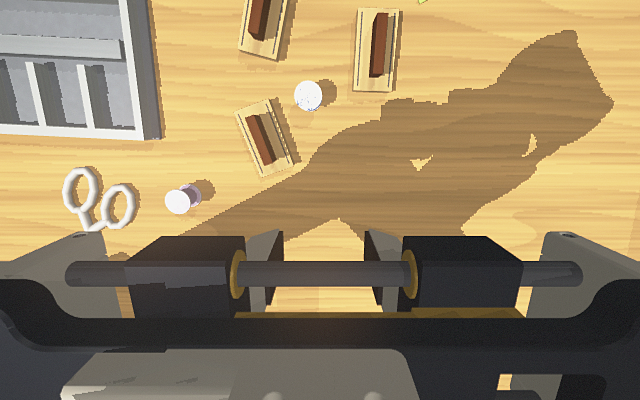

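View pics/w2.png

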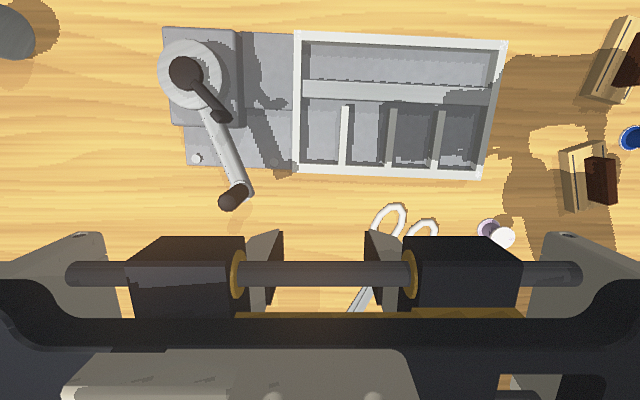

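The wrist view shows the frame clearly: rim corners at (293,31), (507,41), (478,178) and (291,170); hub (186,72), knob top ≈(231,200), fin ≈(224,117). I'll measure wall edges from intensity profiles.

```bash
python3 - <<'E'
from h import *
import pickle
w=pickle.load(open("w2.pkl","rb")); g=cv2.cvtColor(w["image"],cv2.COLOR_RGB2GRAY)
for r in (125,145): print(r,290,g[r,290:490].tolist())
for c in (320,365,410,455): print(c,145,g[145:190,c].tolist())
print(cast(w,[(293,31),(507,41),(478,178),(291,170)],.026).round(4))
crop(w["image"],150,20,330,215,3.05,"pics/w2k.png")
E
```

```text
125 290 [170, 170, 198, 238, 232, 231, 231, 233, 237, 240, 94, 110, 109, 111, 113, 113, 111, 108, 115, 189, 183, 182, 181, 181, 182, 183, 181, 180, 179, 178, 180, 179, 180, 181, 179, 180, 179, 180, 180, 178, 179, 179, 178, 177, 179, 167, 168, 169, 169, 162, 167, 239, 230, 228, 228, 229, 235, 239, 89, 105, 108, 108, 104, 111, 189, 181, 177, 177, 178, 177, 176, 176, 177, 174, 172, 175, 174, 175, 174, 174, 178, 176, 174, 174, 175, 174, 179, 181, 97, 105, 106, 108, 95, 96, 94, 94, 88, 88, 107, 154, 151, 148, 149, 149, 150, 147, 101, 106, 107, 105, 109, 109, 107, 106, 106, 107, 108, 105, 109, 106, 106, 105, 104, 107, 106, 105, 106, 106, 106, 107, 105, 107, 108, 107, 107, 105, 110, 106, 95, 94, 95, 88, 87, 85, 84, 84, 107, 152, 146, 145, 146, 146, 146, 142, 99, 106, 106, 106, 106, 108, 107, 108, 111, 107, 107, 106, 105, 104, 108, 108, 108, 106, 107, 108, 107, 109, 108, 109, 107, 108, 109, 109, 105, 89, 91, 91, 91, 86, 85, 88, 84, 84, 85, 86, 103, 146, 141, 139, 142, 139]
145 290 [183, 173, 216, 237, 233, 232, 233, 235, 240, 170, 101, 112, 116, 113, 115, 114, 112, 108, 117, 196, 187, 182, 1
[... 1200 characters left out ...]
, 115, 195, 237, 230, 228, 228, 228, 228, 229, 229, 221, 189, 189, 194, 193, 195, 196, 188, 186, 205, 201, 204, 207, 214, 214]
410 145 [105, 105, 105, 105, 105, 105, 106, 103, 106, 108, 109, 104, 106, 104, 126, 188, 180, 173, 97, 104, 107, 100, 111, 187, 233, 226, 224, 223, 223, 224, 223, 225, 217, 188, 191, 195, 195, 190, 181, 186, 186, 202, 210, 214, 215]
455 145 [109, 111, 110, 109, 106, 106, 107, 108, 103, 118, 184, 174, 178, 173, 172, 172, 171, 170, 174, 167, 95, 103, 103, 97, 109, 189, 235, 227, 225, 225, 226, 225, 226, 226, 212, 190, 185, 181, 184, 185, 186, 192, 207, 213, 214]
[[ 0.6139  0.1415  0.026 ]
 [ 0.6045 -0.1063  0.026 ]
 [ 0.4431 -0.0977  0.026 ]
 [ 0.4529  0.1484  0.026 ]]
```

View pics/w2k.png

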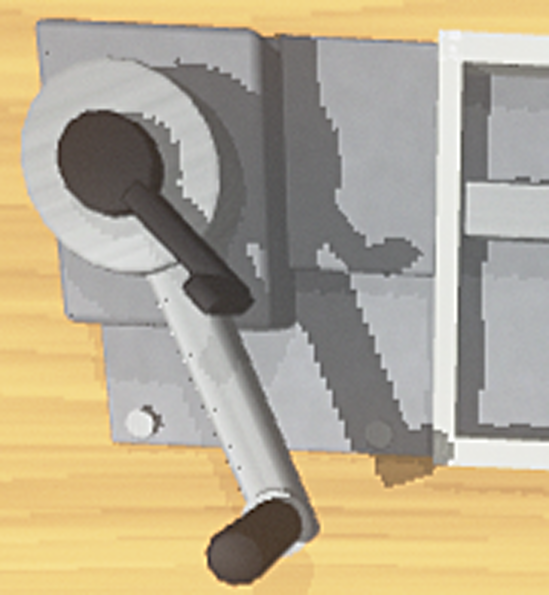

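```bash
cat >> h.py <<'E'
def Rz(a): return np.array([[np.cos(a),-np.sin(a)],[np.sin(a),np.cos(a)]])
E
python3 - <<'E'
from h import *
import pickle
w=pickle.load(open("w2.pkl","rb")); g=cv2.cvtColor(w["image"],cv2.COLOR_RGB2GRAY).astype(int)
F=[]
for c in range(312,470,6):
    if any(abs(c-k)<9 for k in (339,385,431)): continue
    p=g[155:185,c]; i=next(i for i in range(28) if p[i+1]-p[i]>35 and p[i+3]>215) ; F.append((c,155+i+1.0))
F=cast(w,np.array(F)-[0,.5],.026)
a,b=np.polyfit(F[:,1],F[:,0],1); print("front face yaw",-np.arctan(a),"resid",np.std(F[:,0]-a*F[:,1]-b))
W={}
for r in range(122,156,3):
    p=g[r]; e=[]
    for c0 in (342,388,434):
        # right edge: drop, left edge: rise of the wall top, searched about the expected centre
        c0=c0-(r-122)*.12-1
        seg=np.diff(p[int(c0)-8:int(c0)+9]); L=int(c0)-8+np.argmax(seg[:9])+.5; Rr=int(c0)-8+9+np.argmin(seg[9:])+.5
        e.append((L,Rr))
    W[r]=e
print({r:W[r] for r in (122,137,152)})
yaw=-np.arctan(a)
for k in range(3):
    Q=np.array([cast(w,[((W[r][k][0]+W[r][k][1])/2,r)],.026)[0] for r in W]); s=np.polyfit(Q[:,0],Q[:,1],1); print(k,np.arctan(s[0]),np.median(Q@np.array([-np.sin(yaw),np.cos(yaw),0])))
print("front x'",np.median(F@np.array([np.cos(yaw),np.sin(yaw),0])))
# hub / lever / knob
K=lambda p:[150+(p[0]+.5)/3.05-.5,20+(p[1]+.5)/3.05-.5]
print("hub z78",cast(w,K((120,166)),.078)," knob top",cast(w,K((237,556)),.124)," fin top",cast(w,K((215,293)),.114))
s=robot.read_camera("side");t=robot.read_camera("top")
E
```

```text
front face yaw -0.03972569222921434 resid 0.00037429776275421666
{122: [(np.float64(340.5), np.float64(347.5)), (np.float64(387.5), np.float64(389.5)), (np.float64(432.5), np.float64(438.5))], 137: [(np.float64(339.5), np.float64(346.5)), (np.float64(378.5), np.float64(388.5)), (np.float64(427.5), np.float64(435.5))], 152: [(np.float64(335.5), np.float64(340.5)), (np.float64(377.5), np.float64(386.5)), (np.float64(424.5), np.float64(433.5))]}
0 -0.2243396118029455 0.10152675971740296
1 -0.06751918083422512 0.04986004501399521
2 -0.03794188109938173 -0.010083713238552297
front x' 0.4569464219816158
hub z78 [[0.55996797 0.24360139 0.078     ]]  knob top [[0.43759051 0.20026346 0.124     ]]  fin top [[0.5187008  0.20297845 0.114     ]]
```

```bash
python3 - <<'E'
from h import *
import pickle
w=pickle.load(open("w2.pkl","rb")); g=cv2.cvtColor(w["image"],cv2.COLOR_RGB2GRAY).astype(int)
yaw=-.0397; v=np.array([-np.sin(yaw),np.cos(yaw),0])
for r in (118,126,134,142,150):
    d=np.diff(g[r,285:490]); I=np.where(abs(d)>18)[0]
    print(r,[(285+i+.5,int(d[i]),round(1000*float(cast(w,[(285+i+.5,r)],.026)[0]@v),1)) for i in I])
E
```

```text
118 [(np.float64(291.5), 23, 166.4), (np.float64(292.5), 47, 165.1), (np.float64(299.5), -151, 156.5), (np.float64(307.5), 77, 146.5), (np.float64(335.5), -20, 111.7), (np.float64(339.5), -20, 106.8), (np.float64(340.5), 82, 105.5), (np.float64(347.5), -76, 96.8), (np.float64(348.5), -65, 95.6), (np.float64(354.5), 76, 88.2), (np.float64(378.5), -81, 58.3), (np.float64(388.5), 41, 45.9), (np.float64(389.5), 25, 44.7), (np.float64(396.5), -38, 36.0), (np.float64(436.5), 20, -13.7), (np.float64(437.5), 48, -14.9), (np.float64(444.5), -38, -23.6), (np.float64(485.5), 48, -74.6)]
126 [(np.float64(291.5), 26, 166.3), (np.float64(292.5), 40, 165.0), (np.float64(298.5), -24, 157.5), (np.float64(299.5), -116, 156.3), (np.float64(308.5), 77, 145.0), (np.float64(338.5), -25, 107.5), (np.float64(339.5), 25, 106.2), (np.float64(340.5), 71, 105.0), (np.float64(346.5), -28, 97.5), (np.float64(347.5), -114, 96.2), (np.float64(353.5), 75, 88.7), (np.float64(377.5), -85, 58.7), (np.float64(387.5), 23, 46.1), (np.float64(388.5), 45, 44.9), (np.float64(395.5), -33, 36.1), (np.float64(435.5), 26, -13.9)
[... 1020 characters left out ...]
433.5), 52, -14.4), (np.float64(440.5), -35, -23.3), (np.float64(480.5), 38, -74.1), (np.float64(481.5), 22, -75.4)]
150 [(np.float64(291.5), 52, 165.9), (np.float64(298.5), -68, 157.0), (np.float64(299.5), -72, 155.7), (np.float64(306.5), 78, 146.7), (np.float64(338.5), 72, 105.7), (np.float64(345.5), -107, 96.8), (np.float64(346.5), -25, 95.5), (np.float64(351.5), 74, 89.1), (np.float64(376.5), -80, 57.1), (np.float64(385.5), 51, 45.6), (np.float64(392.5), -37, 36.6), (np.float64(428.5), 46, -9.5), (np.float64(429.5), -53, -10.8), (np.float64(432.5), 64, -14.6), (np.float64(439.5), -34, -23.6), (np.float64(457.5), 62, -46.7), (np.float64(458.5), -80, -47.9), (np.float64(479.5), 59, -74.8)]
```

Frame solved: origin ≈(0.5211, 0.0202), yaw −0.040. Wall widths, spacing, knob radius (0.130) and hub position all agree with the spec. Handle is at ≈0.38 and lever at ≈+0.44. Now I'll straddle the fin.

```bash
echo '0 0 0 0 0 -0.111;0 0 0 0 0 -0.111;0 0 0 0 0 -0.111;0 0 0 0 0 -0.111;0 0 0 0 0 -0.111;0 0 0 0 0 -0.111;0 0 0 0 0 -0.111;0 0 0 0 0 0' > next.json && python3 drive.py next.json 0.03 20
echo '0.0315 -0.0034 0 0 0 0;0.0315 -0.0034 0 0 0 0;0.0315 -0.0034 0 0 0 0;0.0315 -0.0034 0 0 0 0;0 0 0 0 0 0;0 0 0 0 0 0;0 0 0 0 0 0' > next.json && python3 drive.py next.json
```

```text
time: 3.22
tool_pos: [0.441, 0.1041, 0.4047]
tool_rot: [3.141, 0.0, 0.778]
contact_force: [-0.7, 0.1, -0.2]
opening: 0.0301
grip_force: 0.0
time: 3.8
tool_pos: [0.5211, 0.2028, 0.4043]
tool_rot: [-3.141, 0.001, 0.774]
contact_force: [-0.1, 0.5, -0.2]
opening: 0.03
grip_force: 0.0
```

```bash
echo '0.0017 -0.0017 0.032 0 0 0;0 0 0.032 0 0 0;0 0 0.032 0 0 0;0 0 0.022 0 0 0;0 0 0.011 0 0 0;0 0 0 0 0 0' > next.json && python3 drive.py next.json
python3 - <<'E'
from h import *
w=robot.read_camera("wrist"); cv2.imwrite("pics/w3.png",w["image"][:,:,::-1])
E
```

```text
time: 4.3
tool_pos: [0.5201, 0.2047, 0.2733]
tool_rot: [-3.139, 0.005, 0.774]
contact_force: [-0.6, -0.4, -0.1]
opening: 0.0298
grip_force: 0.0
```

View pics/w3.png

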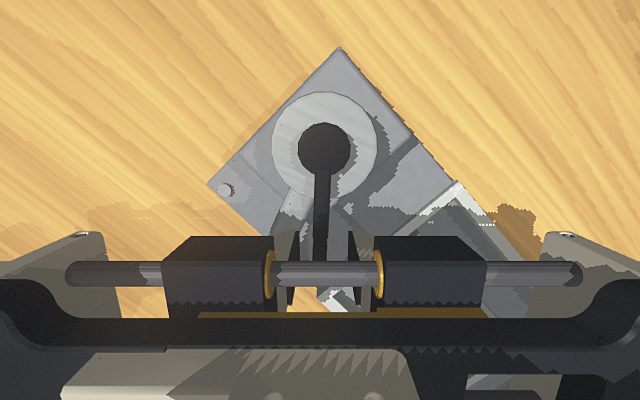

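The fin sits centred between the fingers at (320,220). Now I swing it clockwise.

```bash
echo '0.0003 -0.006 0 0 0 0.11;0.0003 -0.006 0 0 0 0.11;0.0003 -0.006 0 0 0 0.11;0.0003 -0.006 0 0 0 0.11;0.0003 -0.006 0 0 0 0.11;0.0003 -0.006 0 0 0 0.11;0.0003 -0.006 0 0 0 0.11' > next.json && python3 drive.py next.json
echo '0.0003 -0.006 0 0 0 0.11;0.0003 -0.006 0 0 0 0.11;0.0003 -0.006 0 0 0 0.11;0 -0.003 0 0 0 0.05;0 0 0 0 0 0;0 0 0 0 0 0' > next.json && python3 drive.py next.json
python3 - <<'E'
from h import *
w=robot.read_camera("wrist"); cv2.imwrite("pics/w4.png",w["image"][:,:,::-1])
E
```

```text
time: 4.93
tool_pos: [0.5055, 0.2434, 0.2776]
tool_rot: [3.141, -0.002, -0.0]
contact_force: [0.9, -2.7, -0.8]
opening: 0.03
grip_force: 1.5
time: 5.43
tool_pos: [0.5091, 0.2643, 0.2771]
tool_rot: [-3.141, -0.002, -0.372]
contact_force: [-0.8, -1.0, 0.7]
opening: 0.0299
grip_force: 0.7
```

View pics/w4.png

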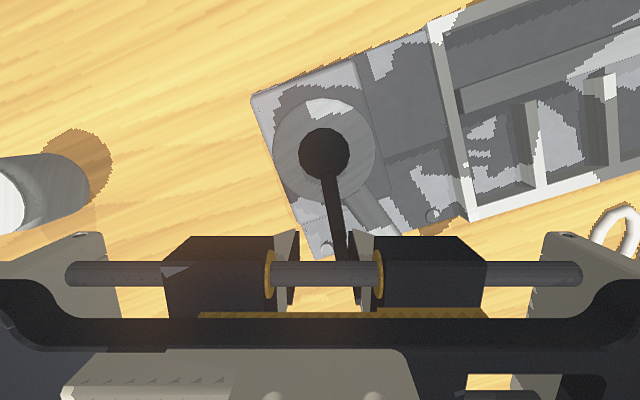

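The lever now lies clockwise of the handle. Next: rise, turn, and straddle the knob.

```bash
echo '0 0.004 0 0 0 0;0 0 -0.025 0 0 0;0 0 -0.03 0 0 -0.119;0 0 0 0 0 -0.119;0 0 0 0 0 -0.119;0 0 0 0 0 -0.119;0 0 0 0 0 -0.119;0 0 0 0 0 -0.119' > next.json && python3 drive.py next.json 0.06 10
echo '-0.0296 0.011 0 0 0 0;-0.0296 0.011 0 0 0 0;-0.0296 0.011 0 0 0 0;0 0 0 0 0 0;0 0 0 0 0 0;0 0 0 0 0 0' > next.json && python3 drive.py next.json
```

```text
time: 6.15
tool_pos: [0.5076, 0.2607, 0.3311]
tool_rot: [-3.141, -0.001, 0.347]
contact_force: [-1.0, -0.5, 0.3]
opening: 0.06
grip_force: 0.0
time: 6.65
tool_pos: [0.4355, 0.2003, 0.3314]
tool_rot: [3.142, -0.003, 0.341]
contact_force: [0.4, -0.4, 0.4]
opening: 0.06
grip_force: 0.0
```

```bash
echo '0.001 0 0.025 0 0 0;0.001 0 0.025 0 0 0;0 0 0.02 0 0 0;0 0 0 0 0 0' > next.json && python3 drive.py next.json
echo '0 0 0 0 0 0;0 0 0 0 0 0;0 0 0 0 0 0;0 0 0 0 0 0;0 0 0 0 0 0' > next.json && python3 drive.py next.json 0.01 4
```

```text
time: 6.98
tool_pos: [0.4366, 0.2011, 0.2575]
tool_rot: [-3.141, 0.006, 0.342]
contact_force: [-0.5, -0.7, -0.8]
opening: 0.06
grip_force: 0.0
time: 7.4
tool_pos: [0.437, 0.2013, 0.2617]
tool_rot: [-3.141, -0.002, 0.341]
contact_force: [-0.7, 2.3, 1.6]
opening: 0.0312
grip_force: 1.2
```

```bash

echo '0 0 0 0 0 0;0 0 0 0 0 0;0 0 0 0 0 0;0 0 0 0 0 0;0 0 0 0 0 0' > next.json && python3 drive.py next.json 0.01 5
```

```text
time: 7.82
tool_pos: [0.4368, 0.2012, 0.2612]
tool_rot: [-3.141, -0.001, 0.341]
contact_force: [-2.4, 3.6, 6.1]
opening: 0.0192
grip_force: 5.0
```

Knob captured (opening 19 mm ≈ its 20 mm diameter). First stroke: anticlockwise to ~+0.65, then clockwise.

```bash

echo '0.0005 0.0117 0 0 0 -0.09;0.0005 0.0117 0 0 0 -0.09;0.0005 0.0117 0 0 0 -0.09;0 0 0 0 0 0' > next.json && python3 drive.py next.json 0.015 8
echo '0.0009 -0.0156 0 0 0 0.12;0.0009 -0.0156 0 0 0 0.12;0.0009 -0.0156 0 0 0 0.12;0.0009 -0.0156 0 0 0 0.12;0.0009 -0.0156 0 0 0 0.12;0 0 0 0 0 0' > next.json && python3 drive.py next.json
echo '0.0009 -0.0156 0 0 0 0.12;0.0009 -0.0156 0 0 0 0.12;0.0009 -0.0156 0 0 0 0.12;0.0009 -0.0156 0 0 0 0.12;0.0009 -0.0156 0 0 0 0.12;0 0 0 0 0 0' > next.json && python3 drive.py next.json
python3 - <<'E'
from h import *
o=robot.observe(); d=np.array([.56,.2438])-o["tool_pos"][:2]; print(np.hypot(*d),np.arctan2(d[1],d[0]),o["tool_rot"],o["qpos"][5])
E
```

```text
time: 8.15
tool_pos: [0.4536, 0.1688, 0.2612]
tool_rot: [3.141, -0.001, 0.614]
contact_force: [0.3, 1.1, 5.0]
opening: 0.0198
grip_force: 8.0
time: 8.65
tool_pos: [0.4292, 0.2449, 0.2612]
tool_rot: [-3.141, -0.003, 0.005]
contact_force: [1.8, 1.3, 5.7]
opening: 0.02
grip_force: 8.0
time: 9.15
tool_pos: [0.4519, 0.318, 0.2609]
tool_rot: [-3.14, -0.001, -0.591]
contact_force: [1.3, 0.7, 1.6]
opening: 0.0207
grip_force: 0.8
0.1310905445723624 -0.6018913280512785 [-3.13959639e+00 -1.39390797e-03 -5.90928641e-01] 2.636460653918978
```

```bash

echo '0 0 0 0 0 0;0.0009 0.0156 0 0 0 -0.12;0.0009 0.0156 0 0 0 -0.12;0.0009 0.0156 0 0 0 -0.12;0.0009 0.0156 0 0 0 -0.12;0.0009 0.0156 0 0 0 -0.12;0 0 0 0 0 0' > next.json && python3 drive.py next.json 0.015 10
echo '0.0009 0.0156 0 0 0 -0.12;0.0009 0.0156 0 0 0 -0.12;0.0009 0.0156 0 0 0 -0.12;0.0009 0.0156 0 0 0 -0.12;0.0009 0.0156 0 0 0 -0.12;0 0 0 0 0 0' > next.json && python3 drive.py next.json
echo '0.0009 -0.0156 0 0 0 0.12;0.0009 -0.0156 0 0 0 0.12;0.0009 -0.0156 0 0 0 0.12;0.0009 -0.0156 0 0 0 0.12;0.0009 -0.0156 0 0 0 0.12;0 0 0 0 0 0' > next.json && python3 drive.py next.json
echo '0.0009 -0.0156 0 0 0 0.12;0.0009 -0.0156 0 0 0 0.12;0.0009 -0.0156 0 0 0 0.12;0.0009 -0.0156 0 0 0 0.12;0.0009 -0.0156 0 0 0 0.12;0 0 0 0 0 0' > next.json && python3 drive.py next.json
python3 - <<'E'
from h import *
o=robot.observe(); d=np.array([.56,.2438])-o["tool_pos"][:2]; print(np.hypot(*d),np.arctan2(d[1],d[0]))
yaw=-.0397; w=robot.read_camera("side"); crop(w["image"],220,160,370,290,5,"pics/sc2.png")
E
```

```text
time: 9.73
tool_pos: [0.4275, 0.2407, 0.2604]
tool_rot: [3.14, 0.003, 0.018]
contact_force: [-1.7, -0.8, 1.7]
opening: 0.0196
grip_force: 10.0
time: 10.23
tool_pos: [0.452, 0.1681, 0.2604]
tool_rot: [-3.141, 0.003, 0.613]
contact_force: [-3.6, -2.1, 4.7]
opening: 0.0196
grip_force: 10.0
time: 10.73
tool_pos: [0.4274, 0.2451, 0.2604]
tool_rot: [-3.141, 0.001, 0.003]
contact_force: [-1.5, 1.0, 2.0]
opening: 0.0197
grip_force: 10.0
time: 11.23
tool_pos: [0.4502, 0.3186, 0.2604]
tool_rot: [-3.141, 0.001, -0.593]
contact_force: [-3.1, 2.7, 4.8]
opening: 0.0197
grip_force: 10.0
0.13282115789064544 -0.5979974773676806
```

View pics/sc2.png

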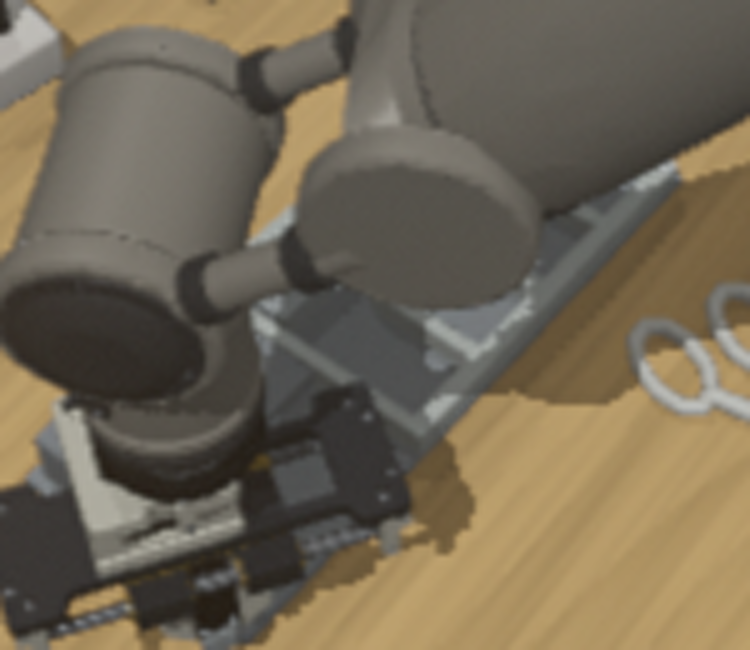

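The arm hides the jaw in that picture. I'll do another opening stroke and watch the force for the jaw's end stop.

```bash

echo '0.001 0.0156 0 0 0 -0.12;0.001 0.0156 0 0 0 -0.12;0.001 0.0156 0 0 0 -0.12;0.001 0.0156 0 0 0 -0.12;0.001 0.0156 0 0 0 -0.12' > next.json && python3 drive.py next.json
echo '0.001 0.0156 0 0 0 -0.12;0.001 0.0156 0 0 0 -0.12' > next.json && python3 drive.py next.json
echo '0.001 0.0156 0 0 0 -0.12;0.001 0.0156 0 0 0 -0.12;0.001 0.0156 0 0 0 -0.12' > next.json && python3 drive.py next.json
```

```text
time: 11.7
tool_pos: [0.4277, 0.2423, 0.2604]
tool_rot: [-3.141, -0.0, 0.02]
contact_force: [3.4, 4.8, -5.6]
opening: 0.0193
grip_force: 10.0
time: 11.87
tool_pos: [0.4319, 0.2112, 0.2604]
tool_rot: [-3.141, -0.0, 0.26]
contact_force: [2.5, 5.4, -5.2]
opening: 0.0198
grip_force: 10.0
time: 12.12
tool_pos: [0.4516, 0.1687, 0.2604]
tool_rot: [-3.141, 0.001, 0.619]
contact_force: [1.1, 5.6, -3.1]
opening: 0.0197
grip_force: 10.0
```

```bash

echo '0 0 0 0 0 0;0 0 0 0 0 0;0 0 -0.03 0 0 0;0 0 -0.04 0 0 0;0 0 -0.04 0 0 0;0 0 -0.02 0 0 0.12;0 0 0 0 0 0.12;0 0 0 0 0 0.12' > next.json && python3 drive.py next.json 0.05 20
echo '0 0 0 0 0 0.12;0 0 0 0 0 0.12;0 0 0 0 0 0.06;-0.005 0.03 0 0 0 0;-0.005 0.03 0 0 0 0;0 0 0 0 0 0;0 0 0 0 0 0' > next.json && python3 drive.py next.json
python3 - <<'E'
from h import *
import pickle
w=robot.read_camera("wrist"); pickle.dump(w,open("w5.pkl","wb")); cv2.imwrite("pics/w5.png",w["image"][:,:,::-1])
E
```

```text
time: 12.78
tool_pos: [0.4517, 0.1703, 0.3924]
tool_rot: [3.141, -0.004, 0.243]
contact_force: [-0.1, -1.1, -0.5]
opening: 0.05
grip_force: 0.0
time: 13.37
tool_pos: [0.4387, 0.1099, 0.3907]
tool_rot: [3.141, 0.0, -0.053]
contact_force: [-0.2, 0.5, -0.0]
opening: 0.05
grip_force: 0.0
```

View pics/w5.png

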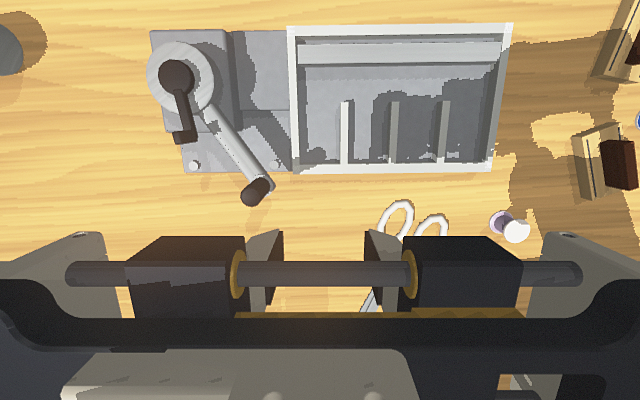

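The jaw is wide open (near face at row ≈65) and the lever lies on the clockwise side of the handle at (185,130). I'll check the opening numerically and go view the dies.

```bash

echo '0.0042 0.041 0 0 0 0;0.0042 0.041 0 0 0 0;0.0042 0.041 0 0 0 0;0.0042 0.041 0 0 0 0;0.0042 0.041 0 0 0 0;0.0042 0.041 0 0 0 0;0.0042 0.041 0 0 0 0;0.0042 0.041 0 0 0 0' > next.json && python3 drive.py next.json
echo '0.0042 0.041 0 0 0 0;0.0042 0.041 0 0 0 0;0 0 0 0 0 0;0 0 0 0 0 0;0 0 0 0 0 0' > next.json && python3 drive.py next.json
cat >> h.py <<'E'
def dies(c,zm=.033,show=None):
    hsv=cv2.cvtColor(c["image"],cv2.COLOR_RGB2HSV); im=c["image"].astype(int)
    m=((im[:,:,0]>im[:,:,2]*1.6)&(im.max(2)<135)&(im[:,:,0]-im[:,:,1]>im[:,:,0]*.3)).astype(np.uint8); m[228:]=0
    m=cv2.morphologyEx(m,cv2.MORPH_OPEN,np.ones((3,3))); n,l,st,ce=cv2.connectedComponentsWithStats(m); out=[]
    for i in range(1,n):
        if st[i,4]<150: continue
        uv=np.argwhere(l==i)[:,::-1]; P=cast(c,uv,zm)[:,:2]; (x,y),(a,b),_=r=cv2.minAreaRect((P*1000).astype(np.float32))
        q=cv2.boxPoints(r); e=max(q[1]-q[0],q[2]-q[1],key=np.linalg.norm); yw=np.arctan2(e[1],e[0]); yw=(yw+np.pi/2)%np.pi-np.pi/2
        out.append((round(x/1000,4),round(y/1000,4),round(yw,3),round(a),round(b),ce[i].round().tolist(),int(st[i,4])))
    return out
E
python3 - <<'E'
from h import *
import pickle
w=pickle.load(open("w5.pkl","rb")); g=cv2.cvtColor(w["image"],cv2.COLOR_RGB2GRAY).astype(int)
print(g[36:72,350].tolist()); u=np.array([np.cos(-.0397),np.sin(-.0397),0])
print(cast(w,[(350,62),(350,64),(350,66)],.0305)@u-.5199)
w=robot.read_camera("wrist"); pickle.dump(w,open("w6.pkl","wb")); cv2.imwrite("pics/w6.png",w["image"][:,:,::-1])
for d in dies(w): print(d)
print(robot.observe()["tool_pos"],robot.observe()["tool_rot"])
E
```

```text
time: 14.08
tool_pos: [0.4573, -0.2199, 0.3907]
tool_rot: [-3.142, -0.0, -0.049]
contact_force: [1.7, 0.7, -0.0]
opening: 0.0498
grip_force: 0.0
time: 14.5
tool_pos: [0.4617, -0.3003, 0.3902]
tool_rot: [-3.14, 0.001, -0.049]
contact_force: [0.5, -0.6, -0.1]
opening: 0.05
grip_force: 0.0
[122, 129, 127, 136, 166, 163, 154, 155, 204, 199, 196, 194, 194, 191, 196, 193, 197, 196, 197, 197, 196, 198, 198, 198, 201, 202, 193, 115, 105, 107, 118, 172, 164, 164, 163, 164]
[0.0510174  0.04897272 0.04692071]
(0.5472, -0.392, np.float32(0.017), 61, 18, [400.0, 104.0], 599)
[ 0.46173094 -0.29975586  0.39048993] [-3.14076612e+00  5.26204518e-04 -4.81363300e-02]
```

View pics/w6.png

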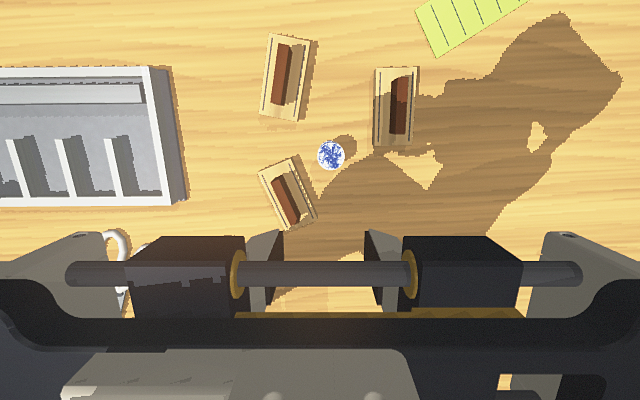

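Three dies are visible: ribs at (283,75), (400,105) and (287,200). The fourth is absent. I'll tune the mask for the lit ribs.

```bash
sed -i 's/(im.max(2)<135)&(im\[:,:,0\]-im\[:,:,1\]>im\[:,:,0\]\*.3)/(im.max(2)<190)\&(im[:,:,0]-im[:,:,1]>im[:,:,0]*.33)/' h.py
python3 - <<'E'
from h import *
import pickle
w=pickle.load(open("w6.pkl","rb"));print(w["image"][75,272:296:2].tolist()); print(w["image"][200,278:298:3].tolist())
for d in dies(w): print(d)
t=robot.read_camera("top")
E
```

```text
[[248, 230, 163], [136, 73, 44], [145, 91, 60], [144, 88, 56], [147, 92, 61], [150, 97, 65], [138, 89, 60], [92, 65, 42], [95, 67, 42], [170, 139, 95], [167, 136, 93], [166, 136, 94]]
[[212, 163, 109], [145, 90, 60], [147, 92, 60], [149, 95, 63], [88, 62, 42], [86, 61, 44], [164, 134, 91]]
(0.588, -0.257, np.float32(-0.243), 12, 62, [279.0, 73.0], 639)
(0.5477, -0.3938, np.float32(0.02), 62, 15, [401.0, 101.0], 511)
(0.4385, -0.2498, np.float32(0.343), 62, 12, [284.0, 201.0], 420)
```

```bash
python3 - <<'E'
from h import *
import pickle
w=pickle.load(open("w6.pkl","rb"))
for d in dies(w,.048): print(d)
t=robot.read_camera("top"); im=t["image"].astype(int)
o=np.array([.5211,.0202]); 
for k in range(4): 
    b=o+Rz(-.0397)@[-.063+.045,-.09+.06*k]; print("bay",k,b.round(4), (b+Rz(-.0397)@[.012,0]).round(4))
E
```

```text
(0.5856, -0.2591, np.float32(-0.243), 12, 59, [279.0, 73.0], 639)
(0.5471, -0.3898, np.float32(0.02), 59, 14, [401.0, 101.0], 511)
(0.4427, -0.2522, np.float32(0.343), 59, 11, [284.0, 201.0], 420)
bay 0 [ 0.4995 -0.069 ] [ 0.5115 -0.0695]
bay 1 [ 0.5019 -0.0091] [ 0.5139 -0.0095]
bay 2 [0.5043 0.0509] [0.5163 0.0504]
bay 3 [0.5067 0.1108] [0.5187 0.1104]
```

Grasp the nearest die (0.4427, −0.2522, yaw 0.343).

```bash

echo '0 0 0 0 0 -0.098;0 0 0 0 0 -0.098;0 0 0 0 0 -0.098;0 0 0 0 0 -0.098;-0.001 -0.0256 0 0 0 0;-0.001 -0.0256 0 0 0 0;0 0 0 0 0 0;0 0 0 0 0 0' > next.json && python3 drive.py next.json 0.04 25
echo '0 0 0.04 0 0 0;0 0 0.04 0 0 0;0 0 0.03 0 0 0;0 0 0 0 0 0;0 0 0 0 0 0' > next.json && python3 drive.py next.json
```

```text
time: 15.32
tool_pos: [0.4422, -0.2519, 0.3915]
tool_rot: [3.141, -0.001, 0.346]
contact_force: [-0.7, -0.1, 0.2]
opening: 0.0401
grip_force: 0.0
time: 15.73
tool_pos: [0.4425, -0.2539, 0.2802]
tool_rot: [-3.14, 0.001, 0.343]
contact_force: [-0.0, -0.9, 1.5]
opening: 0.04
grip_force: 0.0
```

```bash

echo '0 0 0.03 0 0 0;0 0 0.03 0 0 0;0 0 0.02 0 0 0;0 0 0 0 0 0;0 0 0 0 0 0' > next.json && python3 drive.py next.json
echo '0 0 0 0 0 0;0 0 0 0 0 0;0 0 0 0 0 0;0 0 0 0 0 0;0 0 0 0 0 0;0 0 0 0 0 0' > next.json && python3 drive.py next.json 0.005 25
```

```text
time: 16.15
tool_pos: [0.4431, -0.2544, 0.2023]
tool_rot: [3.14, -0.001, 0.343]
contact_force: [-0.7, -0.1, 0.7]
opening: 0.0398
grip_force: 0.0
time: 16.65
tool_pos: [0.4423, -0.2538, 0.2015]
tool_rot: [3.141, -0.001, 0.343]
contact_force: [-1.2, 0.6, 7.3]
opening: 0.0117
grip_force: 25.0
```

```bash

echo '0 0 -0.02 0 0 0;0 0 -0.035 0 0 0;0 0 -0.035 0 0 0;0 0 -0.03 0 0 0.0957;0 0 0 0 0 0.0957;0 0 0 0 0 0.0957;0 0 0 0 0 0.0957' > next.json && python3 drive.py next.json
echo '0.0119 -0.0373 0 0 0 0;0.0119 -0.0373 0 0 0 0;0.0119 -0.0373 0 0 0 0;0.0119 -0.0373 0 0 0 0;0.0119 -0.0373 0 0 0 0;0 0 0 0 0 0;0 0 0 0 0 0;0 0 0 0 0 0' > next.json && python3 drive.py next.json
```

```text
time: 17.23
tool_pos: [0.442, -0.2536, 0.3214]
tool_rot: [3.141, -0.001, -0.045]
contact_force: [-0.6, -0.1, -1.5]
opening: 0.0117
grip_force: 25.0
time: 17.9
tool_pos: [0.5089, -0.0699, 0.3205]
tool_rot: [3.141, 0.001, -0.039]
contact_force: [-0.8, -0.2, -0.5]
opening: 0.012
grip_force: 25.0
```

```bash

echo '0.0005 -0.0005 0.035 0 0 0;0 0 0.03 0 0 0;0 0 0.02 0 0 0;0 0 0 0 0 0;0 0 0 0 0 0' > next.json && python3 drive.py next.json
echo '0 0 0.005 0 0 0;0 0 0.004 0 0 0;0 0 0.003 0 0 0;0 0 0 0 0 0' > next.json && python3 drive.py next.json
```

```text
time: 18.32
tool_pos: [0.5091, -0.0706, 0.2353]
tool_rot: [-3.141, 0.002, -0.042]
contact_force: [0.4, 0.6, -0.6]
opening: 0.0119
grip_force: 25.0
time: 18.65
tool_pos: [0.5095, -0.0694, 0.2239]
tool_rot: [3.141, -0.0, -0.04]
contact_force: [0.1, -0.3, -1.7]
opening: 0.0123
grip_force: 25.0
```

The die is already below the wall tops with no contact force. Continuing down.

```bash

echo '0 0 0.006 0 0 0;0 0 0.005 0 0 0;0 0 0.003 0 0 0;0 0 0 0 0 0;0 0 0 0 0 0' > next.json && python3 drive.py next.json
```

```text
time: 19.07
tool_pos: [0.5095, -0.0692, 0.2095]
tool_rot: [3.142, 0.0, -0.04]
contact_force: [-1.4, -0.2, -1.2]
opening: 0.0117
grip_force: 25.0
```

Bottom reached. One small extra press, then release and go to die A at (0.5856, −0.2591).

```bash

echo '0 0 0.0015 0 0 0;0 0 0 0 0 0;0 0 0 0 0 0' > next.json && python3 drive.py next.json
echo '0 0 0 0 0 0;0 0 0 0 0 0;0 0 0 0 0 0;0 0 -0.03 0 0 0;0 0 -0.04 0 0 0;0 0 -0.04 0 0 0;0 0 -0.04 0 0 0' > next.json && python3 drive.py next.json 0.036
echo '-0.012 0.035 -0.01 0 0 0;-0.012 0.035 -0.01 0 0 0;-0.012 0.035 0 0 0 0;-0.012 0.035 0 0 0 0;0 0.03 0 0 0 0;0 0.03 0 0 0 0;0 0 0 0 0 0;0 0 0 0 0 0' > next.json && python3 drive.py next.json
python3 - <<'E'
from h import *
w=robot.read_camera("wrist"); o=robot.observe(); print(o["tool_pos"],o["tool_rot"][2])
for d in dies(w,.048): print(d)
E
```

```text
time: 19.32
tool_pos: [0.5095, -0.0692, 0.2093]
tool_rot: [3.141, -0.0, -0.04]
contact_force: [-3.6, 1.7, 11.7]
opening: 0.0116
grip_force: 25.0
time: 19.9
tool_pos: [0.5093, -0.0692, 0.3595]
tool_rot: [-3.141, 0.001, -0.04]
contact_force: [1.4, -0.8, 0.0]
opening: 0.0359
grip_force: 0.0
time: 20.57
tool_pos: [0.4533, -0.2685, 0.3776]
tool_rot: [-3.141, 0.001, -0.043]
contact_force: [0.7, 0.3, -0.5]
opening: 0.0365
grip_force: 0.0
[ 0.45342689 -0.26731478  0.37768165] -0.041107423205706706
(0.5855, -0.259, np.float32(-0.243), 12, 60, [308.0, 60.0], 724)
(0.5469, -0.3859, np.float32(-0.028), 20, 58, [433.0, 92.0], 867)
(0.5051, -0.0642, np.float32(-0.043), 11, 23, [136.0, 150.0], 165)
```

```bash

echo '0 0 0 0 0 0.101;0 0 0 0 0 0.101;0.0316 -0.01 0 0 0 0;0.0316 -0.01 0 0 0 0;0.0316 -0.01 0 0 0 0;0.0316 -0.01 0 0 0 0;0 0 0 0 0 0;0 0 0 0 0 0' > next.json && python3 drive.py next.json 0.04
echo '0 0 0.035 0 0 0;0 0 0.035 0 0 0;0 0 0.035 0 0 0;0 0 0 0 0 0;0 0 0 0 0 0' > next.json && python3 drive.py next.json
```

```text
time: 21.28
tool_pos: [0.5874, -0.2564, 0.3769]
tool_rot: [-3.141, 0.002, -0.238]
contact_force: [-0.4, 0.6, -0.2]
opening: 0.0401
grip_force: 0.0
time: 21.7
tool_pos: [0.5851, -0.2578, 0.2724]
tool_rot: [-3.14, 0.004, -0.241]
contact_force: [0.1, -0.9, 1.0]
opening: 0.0402
grip_force: 0.0
```

```bash

echo '0 0 0.03 0 0 0;0 0 0.025 0 0 0;0 0 0.016 0 0 0;0 0 0 0 0 0;0 0 0 0 0 0' > next.json && python3 drive.py next.json
echo '0 0 0 0 0 0;0 0 0 0 0 0;0 0 0 0 0 0;0 0 0 0 0 0;0 0 0 0 0 0;0 0 0 0 0 0' > next.json && python3 drive.py next.json 0.005 25
```

```text
time: 22.12
tool_pos: [0.5865, -0.2589, 0.2045]
tool_rot: [3.141, -0.002, -0.242]
contact_force: [0.3, -0.8, -0.2]
opening: 0.0399
grip_force: 0.0
time: 22.62
tool_pos: [0.5861, -0.2587, 0.203]
tool_rot: [3.141, -0.001, -0.242]
contact_force: [-1.1, -0.1, 4.4]
opening: 0.0119
grip_force: 25.0
```

```bash

echo '0 0 -0.02 0 0 0;0 0 -0.035 0 0 0;0 0 -0.035 0 0 0;0 0 -0.03 0 0 -0.101;0 0 0 0 0 -0.101;0 0 0 0 0 0;0 0 0 0 0 0' > next.json && python3 drive.py next.json
echo '-0.012 -0.0352 0 0 0 0;-0.012 -0.0352 0 0 0 0;-0.012 -0.0352 0 0 0 0;-0.012 -0.0352 0 0 0 0;-0.012 -0.0352 0 0 0 0;-0.012 -0.0352 0 0 0 0;-0.012 -0.0352 0 0 0 0;0 0 0 0 0 0' > next.json && python3 drive.py next.json
echo '0 0 0 0 0 0;0 0 0 0 0 0' > next.json && python3 drive.py next.json
```

```text
time: 23.2
tool_pos: [0.5856, -0.2584, 0.3214]
tool_rot: [-3.141, 0.002, -0.043]
contact_force: [-0.5, 0.1, -2.6]
opening: 0.0119
grip_force: 25.0
time: 23.87
tool_pos: [0.5092, -0.0039, 0.3204]
tool_rot: [-3.139, 0.006, -0.039]
contact_force: [-0.1, 0.7, -1.0]
opening: 0.012
grip_force: 25.0
time: 24.03
tool_pos: [0.5118, -0.0091, 0.3212]
tool_rot: [3.141, 0.002, -0.041]
contact_force: [-0.2, -0.6, -2.5]
opening: 0.0117
grip_force: 25.0
```

```bash

echo '0 0 0.035 0 0 0;0 0 0.03 0 0 0;0 0 0.02 0 0 0;0 0 0 0 0 0;0 0 0 0 0 0;0 0 0 0 0 0' > next.json && python3 drive.py next.json
echo '0 0 0.005 0 0 0;0 0 0.004 0 0 0;0 0 0.003 0 0 0;0 0 0 0 0 0;0 0 0 0 0 0' > next.json && python3 drive.py next.json
```

```text
time: 24.53
tool_pos: [0.5126, -0.01, 0.238]
tool_rot: [3.141, -0.001, -0.042]
contact_force: [-0.6, -0.6, -1.8]
opening: 0.0121
grip_force: 25.0
time: 24.95
tool_pos: [0.5118, -0.009, 0.2253]
tool_rot: [3.141, -0.0, -0.04]
contact_force: [1.0, 0.7, -1.4]
opening: 0.0121
grip_force: 25.0
```

```bash

echo '0 0 0.006 0 0 0;0 0 0.005 0 0 0;0 0 0.004 0 0 0;0 0 0.001 0 0 0;0 0 0 0 0 0;0 0 0 0 0 0' > next.json && python3 drive.py next.json
```

```text
time: 25.45
tool_pos: [0.5118, -0.009, 0.2101]
tool_rot: [3.141, -0.001, -0.04]
contact_force: [-3.5, 0.6, 11.7]
opening: 0.0119
grip_force: 25.0
```

Seated (11.7 N on the floor). Release and look at the last die.

```bash

echo '0 0 0 0 0 0;0 0 0 0 0 0;0 0 0 0 0 0;0 0 -0.03 0 0 0;0 0 -0.04 0 0 0;0 0 -0.04 0 0 0;0 0 -0.04 0 0 0' > next.json && python3 drive.py next.json 0.036
echo '-0.006 0.039 -0.005 0 0 0;-0.006 0.039 -0.005 0 0 0;-0.006 0.039 0 0 0 0;-0.006 0.039 0 0 0 0;-0.006 0.039 0 0 0 0;-0.006 0.039 0 0 0 0;0 0.039 0 0 0 0;0 0.039 0 0 0 0' > next.json && python3 drive.py next.json
echo '0 0.037 0 0 0 0;0 0.037 0 0 0 0;0 0 0 0 0 0;0 0 0 0 0 0;0 0 0 0 0 0' > next.json && python3 drive.py next.json
python3 - <<'E'
from h import *
w=robot.read_camera("wrist"); o=robot.observe(); print(o["tool_pos"],o["tool_rot"][2])
for d in dies(w,.048): print(d)
t=robot.read_camera("top"); im=t["image"].astype(int); m=((im.max(2)<75)&(im[:,:,0]>im[:,:,2]*1.5)).astype(np.uint8); m[:,:290]=0;m[:,500:]=0;m[:120]=0;m[235:]=0
n,l,st,ce=cv2.connectedComponentsWithStats(m)
for i in range(1,n):
    if st[i,4]>15: print(ce[i].round(1),st[i,4],cast(t,ce[i],.046)[0].round(3))
E
```

```text
time: 26.03
tool_pos: [0.5115, -0.009, 0.3604]
tool_rot: [-3.142, 0.001, -0.04]
contact_force: [0.6, -0.7, 0.1]
opening: 0.0359
grip_force: 0.0
time: 26.7
tool_pos: [0.4627, -0.3213, 0.369]
tool_rot: [-3.141, 0.0, -0.04]
contact_force: [0.6, 0.4, 0.8]
opening: 0.0363
grip_force: 0.0
time: 27.12
tool_pos: [0.4604, -0.3929, 0.3685]
tool_rot: [-3.14, 0.001, -0.04]
contact_force: [0.2, 0.8, 0.3]
opening: 0.0361
grip_force: 0.0
[ 0.46061492 -0.39235452  0.36883234] -0.03915303404192594
(0.547, -0.3906, np.float32(-0.023), 11, 59, [318.0, 107.0], 649)
(0.5094, -0.0614, np.float32(-0.044), 12, 59, [15.0, 156.0], 609)
[454.8 168.7] 70 [ 0.557 -0.391  0.046]
[343.5 185.1] 69 [ 0.51  -0.012  0.046]
[361.5 185.2] 72 [ 0.508 -0.073  0.046]
[449.3 191.3] 22 [ 0.48  -0.369  0.046]
```

```bash

echo '0.0288 -0.0015 0.01 0 0 -0.017;0.0288 -0.0015 0.02 0 0 0;0.0288 -0.0015 0.02 0 0 0;0 0 0.02 0 0 0;0 0 0.02 0 0 0;0 0 0 0 0 0;0 0 0 0 0 0;0 0 0 0 0 0' > next.json && python3 drive.py next.json 0.04
python3 - <<'E'
from h import *
print(robot.observe()["tool_pos"])
w=robot.read_camera("wrist")
for d in dies(w,.048): print(d)
E
```

```text
time: 27.88
tool_pos: [0.5474, -0.3909, 0.2809]
tool_rot: [3.14, -0.002, -0.022]
contact_force: [0.7, 0.1, -0.1]
opening: 0.0398
grip_force: 0.0
[ 0.54736577 -0.39085695  0.28094446]
```

```bash

echo '0 0 0.03 0 0 0;0 0 0.03 0 0 0;0 0 0.0185 0 0 0;0 0 0 0 0 0;0 0 0 0 0 0' > next.json && python3 drive.py next.json
echo '0 0 0 0 0 0;0 0 0 0 0 0;0 0 0 0 0 0;0 0 0 0 0 0;0 0 0 0 0 0;0 0 0 0 0 0' > next.json && python3 drive.py next.json 0.005 25
```

```text
time: 28.35
tool_pos: [0.547, -0.3915, 0.2017]
tool_rot: [3.141, -0.0, -0.023]
contact_force: [0.1, -0.4, 0.6]
opening: 0.0396
grip_force: 0.0
time: 28.85
tool_pos: [0.5471, -0.3914, 0.2017]
tool_rot: [3.141, -0.001, -0.023]
contact_force: [-0.5, 1.1, 4.6]
opening: 0.0118
grip_force: 25.0
```

```bash

echo '0 0 -0.02 0 0 0;0 0 -0.035 0 0 0;0 0 -0.035 0 0 0;0 0 -0.03 0 0 0.017;0 0 0 0 0 0' > next.json && python3 drive.py next.json
echo '-0.0042 -0.0367 0 0 0 0;-0.0042 -0.0367 0 0 0 0;-0.0042 -0.0367 0 0 0 0;-0.0042 -0.0367 0 0 0 0;-0.0042 -0.0367 0 0 0 0;-0.0042 -0.0367 0 0 0 0' > next.json && python3 drive.py next.json
echo '-0.0042 -0.0367 0 0 0 0;-0.0042 -0.0367 0 0 0 0;-0.0042 -0.0367 0 0 0 0;-0.0042 -0.0367 0 0 0 0;-0.0042 -0.0367 0 0 0 0;-0.0042 -0.0367 0 0 0 0' > next.json && python3 drive.py next.json
echo '0 0 0 0 0 0;0 0 0 0 0 0;0 0 0 0 0 0' > next.json && python3 drive.py next.json
```

```text
time: 29.27
tool_pos: [0.5479, -0.392, 0.3283]
tool_rot: [3.134, -0.009, -0.04]
contact_force: [0.6, -2.2, 0.3]
opening: 0.0118
grip_force: 25.0
time: 29.77
tool_pos: [0.5299, -0.1685, 0.3202]
tool_rot: [-3.141, 0.001, -0.04]
contact_force: [0.3, 0.1, -1.2]
opening: 0.0117
grip_force: 25.0
time: 30.27
tool_pos: [0.5135, 0.0525, 0.3203]
tool_rot: [3.141, 0.001, -0.04]
contact_force: [1.1, -0.7, -1.1]
opening: 0.0117
grip_force: 25.0
time: 30.52
tool_pos: [0.5141, 0.0506, 0.3204]
tool_rot: [3.141, 0.0, -0.039]
contact_force: [-0.1, -0.5, -1.0]
opening: 0.0118
grip_force: 25.0
```

```bash

echo '0 0 0.035 0 0 0;0 0 0.03 0 0 0;0 0 0.02 0 0 0;0 0 0 0 0 0;0 0 0 0 0 0;0 0 0 0 0 0' > next.json && python3 drive.py next.json
echo '0 0 0.005 0 0 0;0 0 0.004 0 0 0;0 0 0.003 0 0 0;0 0 0 0 0 0;0 0 0 0 0 0' > next.json && python3 drive.py next.json
```

```text
time: 31.02
tool_pos: [0.5149, 0.0498, 0.2368]
tool_rot: [3.141, -0.002, -0.041]
contact_force: [-0.5, -0.7, -0.7]
opening: 0.0118
grip_force: 25.0
time: 31.43
tool_pos: [0.5141, 0.0508, 0.2238]
tool_rot: [3.142, 0.0, -0.04]
contact_force: [0.1, 0.3, -0.7]
opening: 0.0118
grip_force: 25.0
```

```bash

echo '0 0 0.006 0 0 0;0 0 0.005 0 0 0;0 0 0.004 0 0 0;0 0 0.001 0 0 0;0 0 0 0 0 0;0 0 0 0 0 0' > next.json && python3 drive.py next.json
echo '0 0 0 0 0 0;0 0 0 0 0 0;0 0 0 0 0 0;0 0 -0.03 0 0 0;0 0 -0.04 0 0 0;0 0 -0.04 0 0 0;0 0 -0.04 0 0 0;0 0 0 0 0 0' > next.json && python3 drive.py next.json 0.036
echo '-0.03 0 -0.01 0 0 0;-0.03 -0.02 -0.01 0 0 0;-0.015 -0.03 -0.01 0 0 0;0 0 0 0 0 0;0 0 0 0 0 0' > next.json && python3 drive.py next.json
python3 - <<'E'
from h import *
import pickle
w=robot.read_camera("wrist"); pickle.dump(w,open("w7.pkl","wb")); cv2.imwrite("pics/w7.png",w["image"][:,:,::-1])
o=np.array([.5211,.0202])
for d in dies(w,.056): print(d, ((np.array(d[:2])-o)@Rz(-.0397)).round(4))
E
```

```text
time: 31.93
tool_pos: [0.5142, 0.0508, 0.2087]
tool_rot: [3.141, -0.001, -0.04]
contact_force: [-3.8, 0.8, 12.3]
opening: 0.0117
grip_force: 25.0
time: 32.6
tool_pos: [0.5157, 0.0508, 0.3651]
tool_rot: [3.141, -0.014, -0.04]
contact_force: [1.6, -0.4, 0.4]
opening: 0.0361
grip_force: 0.0
time: 33.02
tool_pos: [0.4407, 0.1047, 0.388]
tool_rot: [3.142, -0.001, -0.037]
contact_force: [-0.2, -0.8, 0.5]
opening: 0.036
grip_force: 0.0
(0.512, -0.0057, np.float32(0.068), 59, 19, [423.0, 116.0], 625) [-0.0081 -0.0262]
(0.5104, -0.0688, np.float32(-0.044), 12, 57, [481.0, 118.0], 575) [-0.0072 -0.0894]
```

View pics/w7.png

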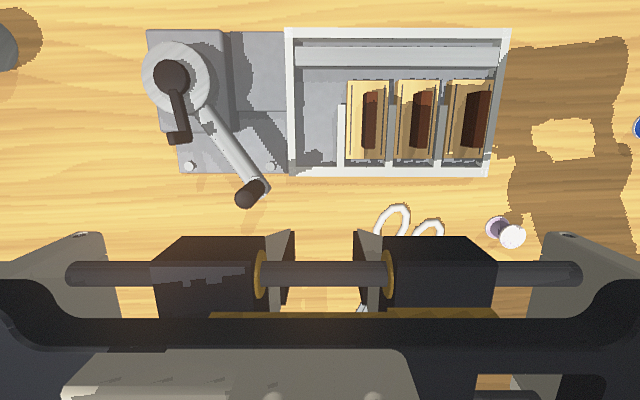

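All three dies sit level in bays 0–2 (ribs at (478,118), (422,119), (370,119)). The knob is at about (246,197) and the fin at (179,138). I'll compute the bearings for the lever flip.

```bash
python3 - <<'E'
from h import *
import pickle
w=pickle.load(open("w7.pkl","rb")); a=np.array([.56,.2438])
for n,p,z in (("knob",(246,198),.124),("fin",(179,139),.114)):
    P=cast(w,p,z)[0]; d=a-P[:2]; b=np.arctan2(d[1],d[0]); print(n,P.round(4),np.hypot(*d).round(4),b.round(3))
E
```

```text
knob [0.4494 0.1747 0.124 ] 0.1305 0.559
fin [0.5038 0.2317 0.114 ] 0.0575 0.212
```

```bash

echo '0 0 0 0 0 -0.1035;0 0 0 0 0 -0.1035;0.0215 -0.0292 0 0 0 0;0.0215 -0.0292 0 0 0 0;0.0215 -0.0292 0 0 0 0;0.0215 -0.0292 0 0 0 0;0 0 0 0 0 0;0 0 0 0 0 0' > next.json && python3 drive.py next.json
echo '0 0 0 0 0 0;0 0 0.03 0 0 0;0 0 0.03 0 0 0;0 0 0.03 0 0 0;0 0 0.022 0 0 0;0 0 0 0 0 0;0 0 0 0 0 0' > next.json && python3 drive.py next.json
```

```text
time: 33.73
tool_pos: [0.5077, 0.2337, 0.3857]
tool_rot: [3.141, 0.002, 0.168]
contact_force: [-0.6, 0.1, -0.1]
opening: 0.036
grip_force: 0.0
time: 34.32
tool_pos: [0.5065, 0.232, 0.2753]
tool_rot: [3.141, 0.002, 0.166]
contact_force: [0.4, 0.0, 1.4]
opening: 0.0359
grip_force: 0.0
```

```bash

echo '0.0003 0.006 0 0 0 -0.11;0.0003 0.006 0 0 0 -0.11;0.0003 0.006 0 0 0 -0.11;0.0003 0.006 0 0 0 -0.11;0.0003 0.006 0 0 0 -0.11;0.0003 0.006 0 0 0 -0.11' > next.json && python3 drive.py next.json 0.028 20
echo '0.0003 0.006 0 0 0 -0.11;0.0003 0.006 0 0 0 -0.11;0.0003 0.006 0 0 0 -0.11;0 0 0 0 0 0' > next.json && python3 drive.py next.json
echo '0.0003 0.006 0 0 0 -0.11;0 0 0 0 0 0;0 0 0 0 0 0' > next.json && python3 drive.py next.json
python3 - <<'E'
from h import *
o=robot.observe(); d=np.array([.56,.2438])-o["tool_pos"][:2]; print(np.hypot(*d),np.arctan2(d[1],d[0]))
E
```

```text
time: 34.82
tool_pos: [0.5239, 0.2017, 0.2782]
tool_rot: [3.14, -0.004, 0.832]
contact_force: [-0.4, 3.0, -0.4]
opening: 0.028
grip_force: 1.2
time: 35.15
tool_pos: [0.5393, 0.1914, 0.2781]
tool_rot: [3.138, -0.002, 1.16]
contact_force: [0.0, 0.4, -0.0]
opening: 0.0279
grip_force: 0.0
time: 35.4
tool_pos: [0.5438, 0.1898, 0.277]
tool_rot: [3.14, -0.001, 1.262]
contact_force: [-2.3, 0.7, 1.6]
opening: 0.0281
grip_force: 0.9
0.056328075300026016 1.2795855185295317
```

```bash

echo '0 0.0045 0 0 0 -0.08;0 0 0 0 0 0;0 0 0 0 0 0' > next.json && python3 drive.py next.json
echo '0 -0.007 0 0 0 0.08;0 0 -0.03 0 0 0;0 0 -0.03 0 0 0.11;0 0 0 0 0 0.11;0 0 0 0 0 0.11;0 0 0 0 0 0.11;0 0 0 0 0 0.11;0 0 0 0 0 0.1' > next.json && python3 drive.py next.json 0.06 10
python3 - <<'E'
from h import *
import pickle
w=robot.read_camera("wrist"); pickle.dump(w,open("w8.pkl","wb")); o=robot.observe(); print(o["tool_pos"],o["tool_rot"])
a=np.array([.56,.2438])
for b,z,r,n in ((.62,.124,.13,"knob"),(1.07,.114,.055,"fin"),(.17,.114,.055,"fin if unflipped"),(1.07,.09,.03,"bar"),(.17,.09,.03,"bar unfl")):
    p=proj(w,[*(a-r*np.array([np.cos(b),np.sin(b)])),z])[0]; x,y=p.round().astype(int); print(n,p.round(),w["image"][max(y-2,0):y+3:2,x-4:x+5:4].mean(2).round().tolist() if 0<=y<396 and 5<x<634 else None)
E
```

```text
time: 35.65
tool_pos: [0.5462, 0.1897, 0.2762]
tool_rot: [-3.136, -0.001, 1.343]
contact_force: [-11.2, 7.2, 6.8]
opening: 0.0277
grip_force: 6.0
time: 36.32
tool_pos: [0.5413, 0.1899, 0.3365]
tool_rot: [3.14, -0.001, 0.607]
contact_force: [0.5, 0.7, 0.7]
opening: 0.0601
grip_force: 0.0
[0.54138737 0.1899385  0.33647333] [ 3.13996098e+00 -1.45185538e-03  6.01759392e-01]
knob [284. 320.] [[47.0, 43.0, 44.0], [40.0, 43.0, 44.0], [39.0, 39.0, 44.0]]
fin [311. 223.] [[115.0, 51.0, 54.0], [171.0, 51.0, 51.0], [165.0, 44.0, 53.0]]
fin if unflipped [250. 224.] [[155.0, 157.0, 154.0], [178.0, 154.0, 155.0], [170.0, 179.0, 154.0]]
bar [299. 188.] [[63.0, 62.0, 61.0], [53.0, 61.0, 63.0], [68.0, 61.0, 62.0]]
bar unfl [268. 189.] [[150.0, 190.0, 190.0], [153.0, 151.0, 184.0], [155.0, 154.0, 153.0]]
```

The lever is flipped: its bar and fin are where +0.45 predicts. Now capture the knob.

```bash

echo '-0.028 -0.0101 0 0 0 0;-0.028 -0.0101 0 0 0 0;-0.028 -0.0101 0 0 0 0;0 0 0 0 0 0;0 0 0 0 0 0;0 0 0 0 0 0' > next.json && python3 drive.py next.json
echo '0 0 0.02 0 0 0;0 0 0.02 0 0 0;0 0 0.02 0 0 0;0 0 0.015 0 0 0;0 0 0 0 0 0' > next.json && python3 drive.py next.json
echo '0 0 0 0 0 0;0 0 0 0 0 0;0 0 0 0 0 0;0 0 0 0 0 0;0 0 0 0 0 0;0 0 0 0 0 0;0 0 0 0 0 0;0 0 0 0 0 0' > next.json && python3 drive.py next.json 0.015 6
echo '0 0 0 0 0 0;0 0 0 0 0 0;0 0 0 0 0 0' > next.json && python3 drive.py next.json 0.015 10
```

```text
time: 36.87
tool_pos: [0.4559, 0.1663, 0.3366]
tool_rot: [3.14, -0.002, 0.616]
contact_force: [0.4, 0.1, 0.5]
opening: 0.06
grip_force: 0.0
time: 37.28
tool_pos: [0.4556, 0.1662, 0.2581]
tool_rot: [-3.14, 0.004, 0.617]
contact_force: [-0.0, -0.5, 0.1]
opening: 0.0597
grip_force: 0.0
time: 37.95
tool_pos: [0.4554, 0.1661, 0.2611]
tool_rot: [3.141, -0.001, 0.617]
contact_force: [-1.2, -1.5, 2.9]
opening: 0.02
grip_force: 6.0
time: 38.2
tool_pos: [0.4554, 0.1662, 0.2611]
tool_rot: [3.141, -0.0, 0.617]
contact_force: [-1.2, -2.7, 5.2]
opening: 0.0197
grip_force: 10.0
```

Captured. Closing stroke clockwise (~1.2 rad ≈ 18 mm), then the free return.

```bash

echo '0.0009 -0.0156 0 0 0 0.12;0.0009 -0.0156 0 0 0 0.12;0.0009 -0.0156 0 0 0 0.12;0.0009 -0.0156 0 0 0 0.12;0.0009 -0.0156 0 0 0 0.12' > next.json && python3 drive.py next.json 0.015 15
echo '0.0009 -0.0156 0 0 0 0.12;0.0009 -0.0156 0 0 0 0.12;0.0009 -0.0156 0 0 0 0.12;0.0009 -0.0156 0 0 0 0.12;0.0009 -0.0156 0 0 0 0.12;0 0 0 0 0 0' > next.json && python3 drive.py next.json
echo '0.0009 0.0156 0 0 0 -0.12;0.0009 0.0156 0 0 0 -0.12;0.0009 0.0156 0 0 0 -0.12;0.0009 0.0156 0 0 0 -0.12;0.0009 0.0156 0 0 0 -0.12' > next.json && python3 drive.py next.json
echo '0.0009 0.0156 0 0 0 -0.12;0.0009 0.0156 0 0 0 -0.12;0.0009 0.0156 0 0 0 -0.12;0.0009 0.0156 0 0 0 -0.12;0.0009 0.0156 0 0 0 -0.12;0 0 0 0 0 0' > next.json && python3 drive.py next.json
```

```text
time: 38.62
tool_pos: [0.43, 0.2394, 0.261]
tool_rot: [3.14, 0.002, 0.011]
contact_force: [-2.7, -5.4, 8.4]
opening: 0.0197
grip_force: 15.0
time: 39.12
tool_pos: [0.4517, 0.3158, 0.2609]
tool_rot: [-3.141, 0.003, -0.589]
contact_force: [-8.7, 5.1, 12.6]
opening: 0.0196
grip_force: 15.0
time: 39.53
tool_pos: [0.43, 0.2397, 0.261]
tool_rot: [-3.14, -0.0, 0.024]
contact_force: [-0.1, 3.3, 2.7]
opening: 0.0197
grip_force: 15.0
time: 40.03
tool_pos: [0.4561, 0.1651, 0.261]
tool_rot: [3.141, -0.003, 0.621]
contact_force: [3.3, -0.7, 3.1]
opening: 0.02
grip_force: 15.0
```

```bash

echo '0.0009 -0.0156 0 0 0 0.12;0.0009 -0.0156 0 0 0 0.12' > next.json && python3 drive.py next.json
echo '0.0003 -0.0104 0 0 0 0.08;0.0003 -0.0104 0 0 0 0.08' > next.json && python3 drive.py next.json
echo '0.0003 -0.0104 0 0 0 0.08' > next.json && python3 drive.py next.json
echo '0.0003 -0.0104 0 0 0 0.08' > next.json && python3 drive.py next.json
echo '0.0003 -0.0104 0 0 0 0.08' > next.json && python3 drive.py next.json
```

```text
time: 40.2
tool_pos: [0.4401, 0.1933, 0.261]
tool_rot: [3.141, -0.002, 0.367]
contact_force: [5.5, -3.3, -0.4]
opening: 0.0198
grip_force: 15.0
time: 40.37
tool_pos: [0.4333, 0.214, 0.261]
tool_rot: [3.141, -0.001, 0.21]
contact_force: [2.9, -3.4, 3.6]
opening: 0.0195
grip_force: 15.0
time: 40.45
tool_pos: [0.4313, 0.2242, 0.2609]
tool_rot: [3.141, -0.001, 0.13]
contact_force: [3.6, -4.1, 2.1]
opening: 0.0197
grip_force: 15.0
time: 40.53
tool_pos: [0.4301, 0.2345, 0.261]
tool_rot: [3.141, -0.001, 0.05]
contact_force: [1.7, -3.8, 3.2]
opening: 0.0195
grip_force: 15.0
time: 40.62
tool_pos: [0.4297, 0.2448, 0.261]
tool_rot: [3.141, -0.001, -0.03]
contact_force: [2.6, -5.3, 3.3]
opening: 0.0197
grip_force: 15.0
```

```bash
python3 - <<'E'
from h import *
o=robot.observe(); d=np.array([.56,.2438])-o["tool_pos"][:2]; b=np.arctan2(d[1],d[0]); print(b, o["contact_force"]@[np.sin(b),-np.cos(b),0],o["contact_force"])
E
```

```text
-0.007792992032728318 5.250727733753867 [ 2.60255043 -5.27116924  3.25158981]
```

```bash

echo '0.0003 -0.0104 0 0 0 0.08' > next.json && python3 drive.py next.json
echo '0.0003 -0.0104 0 0 0 0.08' > next.json && python3 drive.py next.json
echo '0.0003 -0.0104 0 0 0 0.08' > next.json && python3 drive.py next.json
echo '0 0 0 0 0 0' > next.json && python3 drive.py next.json
```

```text
time: 40.7
tool_pos: [0.4302, 0.2552, 0.261]
tool_rot: [3.14, -0.001, -0.11]
contact_force: [2.3, -5.9, 4.9]
opening: 0.0194
grip_force: 15.0
time: 40.78
tool_pos: [0.4315, 0.2655, 0.2609]
tool_rot: [3.14, -0.0, -0.19]
contact_force: [0.8, -5.2, 4.9]
opening: 0.0197
grip_force: 15.0
time: 40.87
tool_pos: [0.4336, 0.2757, 0.2609]
tool_rot: [3.14, -0.0, -0.27]
contact_force: [1.0, -4.9, 5.8]
opening: 0.0196
grip_force: 15.0
time: 40.95
tool_pos: [0.4338, 0.2766, 0.2609]
tool_rot: [-3.141, -0.0, -0.269]
contact_force: [-0.7, -1.9, 7.7]
opening: 0.0194
grip_force: 15.0
```

```bash
python3 - <<'E'
from h import *
w=robot.read_camera("wrist"); g=cv2.cvtColor(w["image"],cv2.COLOR_RGB2GRAY).astype(float)
o=np.array([.5211,.0202]); X=np.arange(0,.075,.002)
for fy in (.09,.06,0.03):
    P=np.array([[*(o+Rz(-.0397)@[x,fy]),.0305] for x in X]); uv=proj(w,P).astype(np.float32)
    print(fy,uv[0],list(zip((X*1000).astype(int).tolist(),cv2.remap(g.astype(np.float32),uv[None,:,0],uv[None,:,1],1)[0].astype(int).tolist())))
for d in dies(w,.056): print(d,((np.array(d[:2])-o)@Rz(-.0397)).round(4))
E
```

```text
0.09 [524.4592    31.236425] [(0, 103), (2, 103), (4, 102), (6, 102), (8, 102), (10, 103), (12, 91), (14, 91), (16, 126), (18, 155), (20, 0), (22, 0), (24, 0), (26, 0), (28, 0), (30, 0), (32, 0), (34, 0), (36, 0), (38, 0), (40, 0), (42, 0), (44, 0), (46, 0), (48, 0), (50, 0), (52, 0), (54, 0), (56, 0), (58, 0), (60, 0), (62, 0), (64, 0), (66, 0), (68, 0), (70, 0), (72, 0), (74, 0)]
0.06 [570.2148  19.7372] [(0, 143), (2, 142), (4, 142), (6, 142), (8, 147), (10, 84), (12, 40), (14, 0), (16, 0), (18, 0), (20, 0), (22, 0), (24, 0), (26, 0), (28, 0), (30, 0), (32, 0), (34, 0), (36, 0), (38, 0), (40, 0), (42, 0), (44, 0), (46, 0), (48, 0), (50, 0), (52, 0), (54, 0), (56, 0), (58, 0), (60, 0), (62, 0), (64, 0), (66, 0), (68, 0), (70, 0), (72, 0), (74, 0)]
0.03 [616.89825    8.004772] [(0, 36), (2, 33), (4, 31), (6, 0), (8, 0), (10, 0), (12, 0), (14, 0), (16, 0), (18, 0), (20, 0), (22, 0), (24, 0), (26, 0), (28, 0), (30, 0), (32, 0), (34, 0), (36, 0), (38, 0), (40, 0), (42, 0), (44, 0), (46, 0), (48, 0), (50, 0), (52, 0), (54, 0), (56, 0), (58, 0), (60, 0), (62, 0), (64, 0), (66, 0), (68, 0), (70, 0), (72, 0), (74, 0)]
```

```bash

echo '0 0 0 0 0 0;0 0 0 0 0 0;0 0 -0.03 0 0 0;0 0 -0.04 0 0 0;0 0 -0.04 0 0 -0.06;0 0 -0.02 0 0 -0.06;0 0 0 0 0 -0.06;0 0 0 0 0 -0.05' > next.json && python3 drive.py next.json 0.05 20
echo '0.002 0.034 0 0 0 0;0.002 0.034 0 0 0 0;0.002 0.034 0 0 0 0;0.002 0.034 0 0 0 0;0.002 0.034 0 0 0 0;0 0 0 0 0 0;0 0 0 0 0 0;0 0 0 0 0 0' > next.json && python3 drive.py next.json
python3 - <<'E'
from h import *
import pickle
w=robot.read_camera("wrist"); pickle.dump(w,open("w9.pkl","wb")); cv2.imwrite("pics/w9.png",w["image"][:,:,::-1])
g=cv2.cvtColor(w["image"],cv2.COLOR_RGB2GRAY).astype(np.float32)
o=np.array([.5211,.0202]); X=np.arange(0.01,.075,.002)
for fy in (.09,.065):
    P=np.array([[*(o+Rz(-.0397)@[x,fy]),.0305] for x in X]); uv=proj(w,P).astype(np.float32)
    print(fy,uv[0],list(zip((X*1000).round().astype(int).tolist(),cv2.remap(g,uv[None,:,0],uv[None,:,1],1)[0].astype(int).tolist())))
for d in dies(w,.056): print(d,((np.array(d[:2])-o)@Rz(-.0397)).round(4))
E
```

```text
time: 41.67
tool_pos: [0.4339, 0.2753, 0.3922]
tool_rot: [-3.14, -0.003, -0.03]
contact_force: [0.6, -0.0, 0.0]
opening: 0.0498
grip_force: 0.0
time: 42.33
tool_pos: [0.4383, 0.1052, 0.3905]
tool_rot: [-3.141, 0.001, -0.034]
contact_force: [-0.3, -0.1, 0.2]
opening: 0.0497
grip_force: 0.0
0.09 [316.30426 100.82973] [(10, 180), (12, 171), (14, 170), (16, 173), (18, 171), (20, 171), (22, 168), (24, 169), (26, 148), (28, 95), (30, 203), (32, 205), (34, 201), (36, 204), (38, 202), (40, 202), (42, 201), (44, 200), (46, 203), (48, 158), (50, 124), (52, 176), (54, 175), (56, 177), (58, 175), (60, 176), (62, 173), (64, 166), (66, 166), (68, 166), (70, 164), (72, 161), (74, 139)]
0.065 [337.85822  100.961494] [(10, 182), (12, 186), (14, 169), (16, 170), (18, 168), (20, 169), (22, 168), (24, 169), (26, 139), (28, 99), (30, 200), (32, 202), (34, 199), (36, 200), (38, 199), (40, 198), (42, 198), (44, 195), (46, 199), (48, 156), (50, 161), (52, 178), (54, 178), (56, 177), (58, 175), (60, 173), (62, 176), (64, 165), (66, 164), (68, 165), (70, 164), (72, 162), (74, 139)]
(0.5037, -0.0076, np.float32(0.072), 59, 16, [423.0, 122.0], 544) [-0.0163 -0.0285]
(0.5011, -0.067, np.float32(-0.035), 15, 57, [480.0, 126.0], 538) [-0.0165 -0.0879]
```

View pics/w9.png

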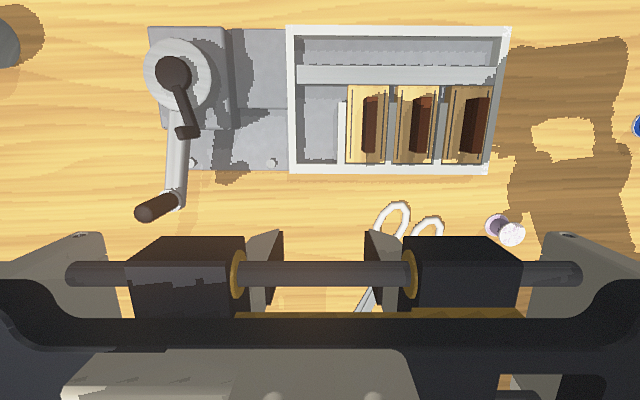

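The jaw bar now touches the dies. Its face measures ≈29 mm (jaw ≈12 mm) and the dies are still ≈1.6 mm from home, so it needs a bit more. I'll re-grip the knob and drive further clockwise.

```bash

echo '0 0 0 0 0 0.118;0 0 0 0 0 0.118;-0.0099 -0.0331 0 0 0 0;-0.0099 -0.0331 0 0 0 0;-0.0099 -0.0331 0 0 0 0;-0.0099 -0.0331 0 0 0 0;-0.0099 -0.0331 0 0 0 0;0 0 0 0 0 0' > next.json && python3 drive.py next.json 0.06 10
echo '0 0 0 0 0 0;0 0 0 0 0 0;0 0 0.035 0 0 0;0 0 0.035 0 0 0;0 0 0.035 0 0 0;0 0 0.024 0 0 0;0 0 0 0 0 0' > next.json && python3 drive.py next.json
echo '0 0 0 0 0 0;0 0 0 0 0 0;0 0 0 0 0 0;0 0 0 0 0 0;0 0 0 0 0 0;0 0 0 0 0 0;0 0 0 0 0 0;0 0 0 0 0 0' > next.json && python3 drive.py next.json 0.015 15
```

```text
time: 43.05
tool_pos: [0.4333, 0.2838, 0.3903]
tool_rot: [-3.139, 0.001, -0.262]
contact_force: [-0.9, -0.4, -0.5]
opening: 0.0598
grip_force: 0.0
time: 43.63
tool_pos: [0.4333, 0.2761, 0.2573]
tool_rot: [3.135, 0.007, -0.27]
contact_force: [-0.4, -0.8, -1.5]
opening: 0.0598
grip_force: 0.0
time: 44.3
tool_pos: [0.4347, 0.2776, 0.2623]
tool_rot: [3.141, -0.001, -0.269]
contact_force: [-1.7, -3.9, 5.4]
opening: 0.0197
grip_force: 15.0
```

```bash

echo '0.0003 -0.0104 0 0 0 0.08' > next.json && python3 drive.py next.json 0.015 20
echo '0.0003 -0.0104 0 0 0 0.08' > next.json && python3 drive.py next.json
echo '0.0003 -0.0104 0 0 0 0.08' > next.json && python3 drive.py next.json
echo '0.0003 -0.0104 0 0 0 0.08' > next.json && python3 drive.py next.json
```

```text
time: 44.38
tool_pos: [0.4375, 0.2867, 0.2623]
tool_rot: [3.14, -0.0, -0.349]
contact_force: [-0.2, -4.4, 3.6]
opening: 0.0196
grip_force: 20.0
time: 44.47
tool_pos: [0.4416, 0.2971, 0.2623]
tool_rot: [3.141, -0.0, -0.433]
contact_force: [-1.0, -4.5, 5.3]
opening: 0.0195
grip_force: 20.0
time: 44.55
tool_pos: [0.4462, 0.3066, 0.2623]
tool_rot: [3.14, -0.0, -0.512]
contact_force: [-1.0, -6.5, 6.1]
opening: 0.0195
grip_force: 20.0
time: 44.63
tool_pos: [0.4515, 0.3156, 0.2623]
tool_rot: [3.14, -0.001, -0.592]
contact_force: [1.4, -4.3, 4.9]
opening: 0.0196
grip_force: 20.0
```

```bash

echo '0.0009 0.0156 0 0 0 -0.12;0.0009 0.0156 0 0 0 -0.12;0.0009 0.0156 0 0 0 -0.12;0.0009 0.0156 0 0 0 -0.12;0.0009 0.0156 0 0 0 -0.12;0 0 0 0 0 0' > next.json && python3 drive.py next.json
echo '0.0003 -0.0104 0 0 0 0.08;0.0003 -0.0104 0 0 0 0.08' > next.json && python3 drive.py next.json
echo '0.0003 -0.0104 0 0 0 0.08' > next.json && python3 drive.py next.json
echo '0.0003 -0.0104 0 0 0 0.08' > next.json && python3 drive.py next.json
echo '0.0003 -0.0104 0 0 0 0.08' > next.json && python3 drive.py next.json
echo '0.0003 -0.0104 0 0 0 0.08' > next.json && python3 drive.py next.json
```

```text
time: 45.13
tool_pos: [0.4301, 0.2404, 0.2623]
tool_rot: [-3.141, -0.003, 0.017]
contact_force: [2.4, -0.4, -0.1]
opening: 0.0197
grip_force: 20.0
time: 45.3
tool_pos: [0.4314, 0.2624, 0.2623]
tool_rot: [-3.141, -0.002, -0.155]
contact_force: [4.8, -3.3, 1.8]
opening: 0.0196
grip_force: 20.0
time: 45.38
tool_pos: [0.4333, 0.2731, 0.2622]
tool_rot: [-3.141, -0.003, -0.235]
contact_force: [5.8, -3.5, 1.4]
opening: 0.0197
grip_force: 20.0
time: 45.47
tool_pos: [0.436, 0.2834, 0.2622]
tool_rot: [-3.141, -0.003, -0.314]
contact_force: [5.3, -5.7, 2.2]
opening: 0.0196
grip_force: 20.0
time: 45.55
tool_pos: [0.4394, 0.293, 0.2622]
tool_rot: [-3.141, -0.003, -0.394]
contact_force: [5.2, -7.1, 3.5]
opening: 0.0194
grip_force: 20.0
time: 45.63
tool_pos: [0.4436, 0.3024, 0.2622]
tool_rot: [3.141, -0.003, -0.474]
contact_force: [4.8, -8.2, 3.5]
opening: 0.0197
grip_force: 20.0
```

```bash

echo '0.0003 -0.0104 0 0 0 0.08' > next.json && python3 drive.py next.json
echo '0.0003 -0.0065 0 0 0 0.05' > next.json && python3 drive.py next.json
echo '0 0 0 0 0 0;0 0 0 0 0 0;0 0 0 0 0 0;0 0 -0.03 0 0 0;0 0 -0.04 0 0 0;0 0 -0.04 0 0 -0.11;0 0 -0.02 0 0 -0.11;0 0 0 0 0 -0.11' > next.json && python3 drive.py next.json 0.05 20
echo '0 0 0 0 0 -0.11;0 0 0 0 0 -0.11;-0.003 0.036 0 0 0 0;-0.003 0.036 0 0 0 0;-0.003 0.036 0 0 0 0;-0.003 0.036 0 0 0 0;-0.003 0.036 0 0 0 0;-0.003 0.036 0 0 0 0' > next.json && python3 drive.py next.json
echo '0 0 0 0 0 0;0 0 0 0 0 0;0 0 0 0 0 0' > next.json && python3 drive.py next.json
python3 - <<'E'
from h import *
import pickle
w=robot.read_camera("wrist"); pickle.dump(w,open("w10.pkl","wb"))
g=cv2.cvtColor(w["image"],cv2.COLOR_RGB2GRAY).astype(np.float32)
o=np.array([.5211,.0202]); X=np.arange(0.02,.036,.001)
for fy in (.09,.065):
    P=np.array([[*(o+Rz(-.0397)@[x,fy]),.0305] for x in X]); uv=proj(w,P).astype(np.float32)
    print(fy,uv[0],list(zip((X*1000).round().astype(int).tolist(),cv2.remap(g,uv[None,:,0],uv[None,:,1],1)[0].astype(int).tolist())))
for d in dies(w,.056): print(d,((np.array(d[:2])-o)@Rz(-.0397)).round(4))
# front gap: profile along die centre columns from stop to die board edge at z=.026
for k in (0,1,2):
  for off in (-.015,.018):
    X=np.arange(-.070,-.052,.001); P=np.array([[*(o+Rz(-.0397)@[x,-.09+.06*k+off]),.026] for x in X]); uv=proj(w,P).astype(np.float32)
    print(k,off,[tuple(int(c) for c in w["image"][int(round(v)),int(round(u))]) for u,v in uv][4:14])
im=w["image"].mean(2); Y,Xc=np.where(im[60:150,150:260]<62)
a=np.array([.56,.2438])
hb=np.array([.62])
for lb in np.arange(-.6,.5,.1):
    p=proj(w,[*(a-.04*np.array([np.cos(lb),np.sin(lb)])),.09])[0].round().astype(int); q=proj(w,[*(a-.127*np.array([np.cos(lb),np.sin(lb)])),.122])[0].round().astype(int)
    print(round(lb,2),int(im[p[1],p[0]]),int(im[q[1],q[0]]))
E
```

```text
time: 45.72
tool_pos: [0.4487, 0.3116, 0.2623]
tool_rot: [-3.141, -0.003, -0.554]
contact_force: [5.8, -5.5, 1.1]
opening: 0.0196
grip_force: 20.0
time: 45.8
tool_pos: [0.4525, 0.3174, 0.2622]
tool_rot: [-3.14, -0.002, -0.604]
contact_force: [3.2, -3.7, 4.7]
opening: 0.0193
grip_force: 20.0
time: 46.47
tool_pos: [0.4516, 0.317, 0.3972]
tool_rot: [-3.135, -0.007, -0.263]
contact_force: [0.3, 0.1, -0.0]
opening: 0.0497
grip_force: 0.0
time: 47.13
tool_pos: [0.4217, 0.1005, 0.3915]
tool_rot: [-3.141, 0.001, -0.048]
contact_force: [1.0, -0.1, 1.1]
opening: 0.0501
grip_force: 0.0
time: 47.38
tool_pos: [0.4227, 0.1021, 0.3917]
tool_rot: [-3.141, 0.0, -0.049]
contact_force: [0.5, -0.4, 0.4]
opening: 0.0501
grip_force: 0.0
0.09 [311.38812  77.53358] [(20, 168), (21, 168), (22, 169), (23, 156), (24, 117), (25, 104), (26, 111), (27, 187), (28, 204), (29, 202), (30, 202), (31, 200), (32, 198), (33, 199), (34, 200), (35, 200)]
0.065 [333.3271  77.3028] [(20, 163), (21, 165), (22, 170), (23, 143), (24, 113), (25, 103), (26, 129), (27, 182), (28, 201), (29, 200), (30, 198), (31, 197), (32, 196), (
[... 759 characters left out ...]
133, 91), (161, 133, 91), (164, 136, 94)]
1 0.018 [(150, 151, 147), (150, 151, 147), (127, 128, 125), (169, 141, 99), (175, 144, 94), (173, 144, 96), (173, 144, 96), (175, 146, 100), (174, 143, 100), (173, 144, 98)]
2 -0.015 [(150, 149, 143), (156, 154, 150), (135, 133, 123), (163, 135, 100), (165, 134, 92), (165, 134, 92), (164, 134, 93), (161, 133, 93), (164, 136, 94), (163, 135, 95)]
2 0.018 [(233, 233, 230), (235, 238, 239), (208, 192, 168), (246, 227, 157), (246, 227, 157), (246, 229, 161), (246, 229, 162), (241, 217, 152), (189, 160, 131), (189, 160, 131)]
-0.6 190 87
-0.5 200 64
-0.4 196 181
-0.3 216 202
-0.2 75 187
-0.1 80 192
-0.0 57 200
0.1 107 200
0.2 101 201
0.3 97 192
0.4 94 193
```

The jaw face reads ≈26.7 mm (opening ≈10 mm). The boards butt against the front stop and the lever is still on the tighten side. Handing in.

```bash
python3 -c "
from cell import robot
print(robot.hand_in())"
```

```text
the job is handed in; nothing more can be done
None
```

I handed the job in at about 47 s. All three dies on the table sit flush in bays 0–2 against the front stop, the jaw is clamped at about 10 mm and the lever is on tighten; the arm never went near the tin or the lone spool. The hand-in returned no verdict, so these are my own camera measurements.

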